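# Stand the fallen tube-viewing screen back on its foot

## Task

The tube-viewing screen has fallen on its face on the lab bench. Without gripping or lifting it, push with the fingertips against its upright foot plate to tip it back until it stands on its foot, then push it along the bench, away from the robot, until the back edge of the foot is flush against the low aluminium ledge over its whole width, anywhere along the ledge but not past its ends. Leave everything else on the bench where it is.

Things in the scene. Friction and masses are not known exactly. Their poses are not given: they have to be found in the camera images.
- screen: Fallen viewing screen, an L: white panel and steel foot plate joined along one long edge. Origin: middle of the outer corner edge (foot underside meets viewing face), on the bench lying or standing. y: along the edge. x: out of the foot's underside, level and away from the robot at the start, straight down when standing. z: along the foot, up at the start, level and away from the robot when standing.
- foot_mid (a point): Middle of the foot's free edge (top edge at the start; back edge, facing the ledge, when standing), mid-thickness. Both plates are rigid, 180 mm wide (screen y -90..90), 10 thick. Foot: 110 mm deep (x -10..0, z 0..110). Panel: 130 mm high (x -140..-10, z 0..10), flat on the bench at the start on the robot's side of the foot, which stands up 110 mm high.
- foot_left (a point): Left end (screen +y) of that free edge. Behaviour: mass about 0.6 kg, mostly in the foot. Pushed away from the robot near the top of the foot's inner face (the panel's side), with some 2 N, the screen pivots on its corner edge, hardly sliding, balances after about 30 degrees, then drops onto its foot by itself.
- foot_right (a point): Right end (screen -y) of that free edge. When the screen stands, the panel's viewing face and the foot's near edge are one flat upright face, 140 mm high, towards the robot; pushed low on it (some 3 to 6 N), the screen slides along the bench without tipping.
- ledge: Low aluminium ledge fixed to the bench beyond the screen, a plain bar 50 mm (its x) by 400 mm (its y) by 30 mm high. Origin at the centre of its underside; its x points away from the robot, its front face, towards the robot, is at x = -25 mm.
- bottle: bystander, leave alone: amber round bottle with white cap, standing, 60 mm across, 130 tall; origin at the centre of its underside
- jar: bystander, leave alone: white round jar, standing, 66 mm across, 75 tall; origin at the centre of its underside
- beaker: bystander, leave alone: clear beaker, standing, 66 mm across, 85 tall; origin at the centre of its underside
- tipbox: bystander, leave alone: grey tip box with clear cover, 77 x 112 x 67 mm tall; origin at the centre of its underside
- pipette: bystander, leave alone: white hand pipette lying on the bench along its x axis, 250 mm long, 24 mm thick; reaches 140 mm behind its origin (-x) and 120 mm ahead; origin under its middle part, on the bench
- tuberack: bystander, leave alone: small upright white tube rack holding five capped tubes (rack and tubes are one piece), 60 mm along its x, 160 mm along its y, 108 mm tall; origin at the centre of its underside
- weight: bystander, leave alone: small brass cylinder weight, 32 mm across, 30 tall; origin at the centre of its underside
Things that resemble listed ones, but are neither listed nor needed, are in the scene too. What is shaped like the screen but green or turquoise is not meant.

How it is judged:
By the outcome, as a careful person would: the job done as asked, in the order asked, and still so for the second after the job is handed in, with the robot touching nothing.
It also fails if it takes over 48 s, if anything falls off the work surface, if the arm or the gripper's body presses on something with over 40 N, if the wrist force passes 120 N, or if a joint passes its speed limit or range.

## Robot

A 6-joint arm with a two-finger parallel gripper is mounted at the origin on the work surface. World frame = base frame: x ahead of the robot, y to its left, z up, the work surface at z = 0. Lengths are in m, angles in degrees, forces in N, time in s.
With the tool pointing down it reaches from about 0.4 to 0.825 m from the base axis. Payload 7 kg.
Tool frame: the origin (TCP) lies at the very end of the fingers, on their centre line; the grasp point (between the pads) lies 19 mm behind it (ctrl.tcp_to_grasp is the distance from the TCP to the grasp point, in m); z points along the fingers, x is the direction in which the jaws open and shut, and the axes are right-handed (so a half turn about z gives the same grasp; the last joint's range is limited). The gripper opens to 88 mm and grips with 3 to 60 N. Pads are 19 mm wide; open, the fingers measure 130 mm over their backs; the gripper's body (78 mm by 193 mm) begins 47 mm behind the grasp point.
Start: joints at [91.278, 20.546, 0.682, 0, -70.136, -16.507], TCP at [0.177, 0.651, 0.227] pointing down, gripper open.
Joint ranges: [-176.03, 176.03], [-82.01, 121.73], [-58.28, 71.71], [-173.87, 95.51], [-174.79, -0.11], [-173.66, 173.66]. Speed limits (degrees/s): [136.94, 136.94, 172.46, 180, 180, 180].

## Interface

Orientations are given as [roll, pitch, yaw] about the fixed x, y, z axes, in that order (R = Rz(yaw) Ry(pitch) Rx(roll)).
In Python, from plant import sensors, vision, ticket, ctrl gives the robot as it stands. The module is installed in compiled form; this text tells all that it offers.
- The arm moves only by the tool drive_tool, never from a script. Its argument "moves" is a list of rows, each a list of 6 numbers: the shift along the tool's x, y, z in units of 0.15 m (1.0 is 0.15 m), then the turn, a rotation vector about the tool's x, y, z in units of 60 degrees (1.0 is 60 degrees). In form: [[dx, dy, dz, rx, ry, rz], ...]. A call has 1 to 8 rows; each row is the pose to reach, as a shift and turn from the pose measured when the call began, along the tool's axes at that moment; what a row does not reach only later rows make up. A row lasts 1/10 s, in which the tool goes at most 50 mm and 8.59 degrees, less where a joint would pass 70% of its speed; a pose out of reach is approached as far as the arm can. A call with a number of a shift or a turn outside -1 to 1 is refused whole. A call with a gripper value outside its range is refused whole. "fingers" is the opening, from -1 (shut) to 1 (fully open), set as the call begins (left out, the last holds). The fingers move at their own pace and stop on an object; the grip force is fixed at half the most. Time passes only in rows, so rows that repeat a pose let the fingers close. It gives the time, the measured TCP pose, the force and the opening at its end, in the units of the state.
- sensors.get_obs(): the state, without advancing time (a new reading comes with each control period).
- vision.snapshot(name): name is "scene" or "top" or "wrist"; returns a dict with "pixels" (420x560x3 uint8, red, green, blue), "fx", "fy", "cx", "cy" (pixels), "k1" (the pictures are not rectified: a ray, as slopes to the right and down, at radius r is drawn at 1 + k1 r^2 times it, then the intrinsics apply), "R" (3x3) and "t" (3): a world point X has camera coordinates R X + t. Camera axes: x right, y down, z forward; pixel columns grow to the right and rows downward; lengths in m; the calibration is good to about 2 mm. A picture is of the moment at which its call begins. There is no depth.
- ticket.close_job(): hands the job in, once; it reports no verdict.
The state is a dict: "clock": time; "joint_pos": joint angles; "qvel": joint speeds; "tau": joint torques, N m; "tool_pos": TCP position; "orientation": TCP orientation; "force": force on the tool from outside, world axes, zero at the start; "moment": the same for the moment, N m; "opening": finger opening in m.
Only numpy, scipy, OpenCV 4.12 (cv2) and the standard library are available. Lean on these libraries where they do the work, as an engineer would, in place of code of your own. Each camera call takes 0.05 s, during which the arm holds its last target.

## Working session

There is one attempt and no reset: what is moved stays moved. The work goes in short steps, Python scripts to look and compute and a tool call to move; the robot and the scene stay as the last step left them, time stands still between calls to the robot, and variables do not carry over. Pictures are saved under pics/ and viewed, and the job is handed in when it is done.

Besides the shell and the picture viewer there is one more tool, called after "Request:" as name(argument=value, ...), one argument or row to a line, values as JSON. drive_tool: Moves the arm, as the interface text tells. Shifts and turns lie within -1 to 1; 1 stands for 0.15 m of shift or 60 degrees of turn. Its arguments: {"type":"object","properties":{"moves":{"type":"array"},"fingers":{"type":"number"}},"required":["moves"]}

```bash
mkdir -p pics; cat > h.py <<'E'
import numpy as np, cv2, pickle
from plant import sensors, vision, ticket, ctrl
from scipy.spatial.transform import Rotation as Ro
def snap(n,f):
    s=vision.snapshot(n); cv2.imwrite('pics/%s.png'%f,s['pixels'][:,:,::-1]); pickle.dump(s,open('pics/%s.pkl'%f,'wb')); return s
def load(f): return pickle.load(open('pics/%s.pkl'%f,'rb'))
def crop(f,u0,v0,u1,v1):
    s=load(f)['pixels'][v0:v1,u0:u1,::-1]; k=min(800/(u1-u0),600/(v1-v0)); cv2.imwrite('pics/%s_c%d_%d.png'%(f,u0,v0),cv2.resize(s,None,fx=k,fy=k,interpolation=cv2.INTER_CUBIC)); print(k)
def proj(s,X):
    p=np.asarray(s['R'])@np.asarray(X,float)+np.asarray(s['t']); a=p[:2]/p[2]; a=a*(1+s['k1']*(a@a)); return np.array([s['fx']*a[0]+s['cx'],s['fy']*a[1]+s['cy']])
def ray(s,u,v):
    K=np.array([[s['fx'],0,s['cx']],[0,s['fy'],s['cy']],[0,0,1]],float)
    a=np.array([(u-s['cx'])/s['fx'],(v-s['cy'])/s['fy']]);b=a.copy()
    for _ in range(30): b=a/(1+s['k1']*(b@b))
    R=np.asarray(s['R']);return -R.T@np.asarray(s['t']),R.T@np.array([b[0],b[1],1])
def onz(s,u,v,z):
    o,d=ray(s,u,v); return o+d*(z-o[2])/d[2]
E
python3 - <<'E'
from h import *
o=sensors.get_obs(); print(o)
for n in('scene','top','wrist'):
    s=snap(n,n+'0'); print(n,s['fx'],s['k1'],-np.asarray(s['R']).T@s['t'])
E
```

```text
{'clock': 0.0, 'joint_pos': array([ 9.12767473e+01,  2.05889125e+01,  6.35546144e-01, -1.87749671e-02,
       -7.01355179e+01, -1.65087241e+01]), 'qvel': array([-0.03369373, -0.06700167,  0.00969435,  0.00737816,  0.06090004,
        0.035982  ]), 'tau': array([-2.20297239e-03, -5.82724464e+01,  2.93053633e+01,  6.99750736e+00,
        6.80579193e-03, -1.65612096e-04]), 'tool_pos': array([0.1772259 , 0.65083192, 0.22566885]), 'orientation': array([-1.79991663e+02, -9.02358784e-02, -1.05238377e+02]), 'force': array([ 0.43062764, -0.24659135,  0.24612617]), 'moment': array([-0.00843588, -0.05077264,  0.02353866]), 'opening': 0.08718317653740726}
scene 448.2369132383247 -0.09277693156249825 [ 1.3220408  -0.7592474   0.99211781]
top 524.837277610987 -0.11704792267749144 [4.19595378e-01 1.68487434e-03 1.78352919e+00]
wrist 317.5611153444161 -0.008162848285294807 [0.25538164 0.63041671 0.38426821]
```

View pics/scene0.png

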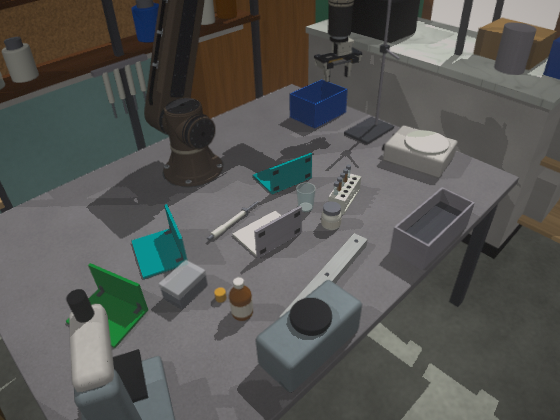

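View pics/top0.png

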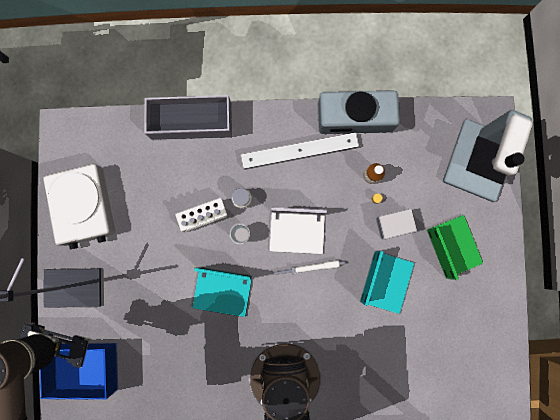

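View pics/wrist0.png

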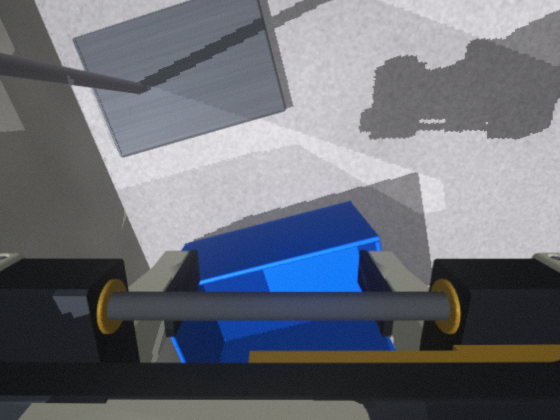

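The candidates shaped like the screen, in the top view, are white (297,232), turquoise (222,292) and (388,280), and green (455,246). Only the white panel with a steel foot fits. I'll confirm it in a crop.

```bash
python3 -c "
from h import *
crop('top0',160,110,420,300)
crop('top0',255,190,345,265)
crop('scene0',200,170,380,305)"
```

```text
3.076923076923077
8.0
4.444444444444445
```

View pics/top0_c160_110.png

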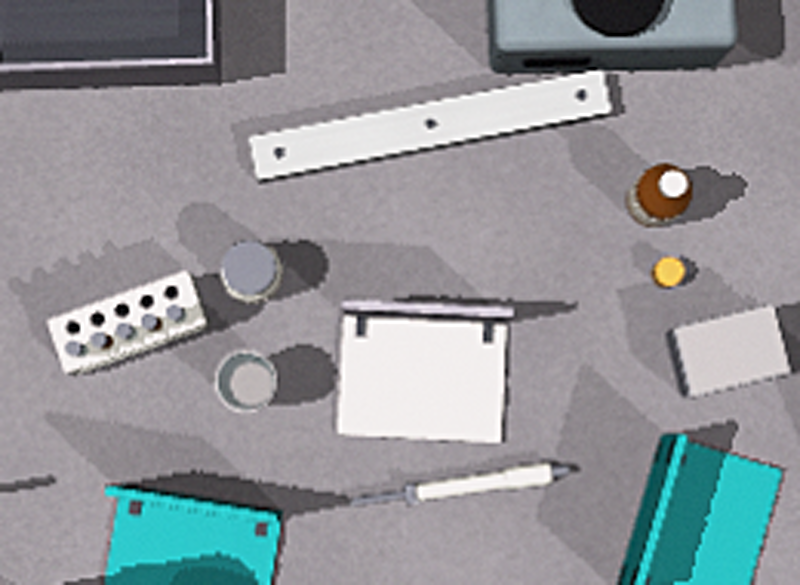

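View pics/top0_c255_190.png

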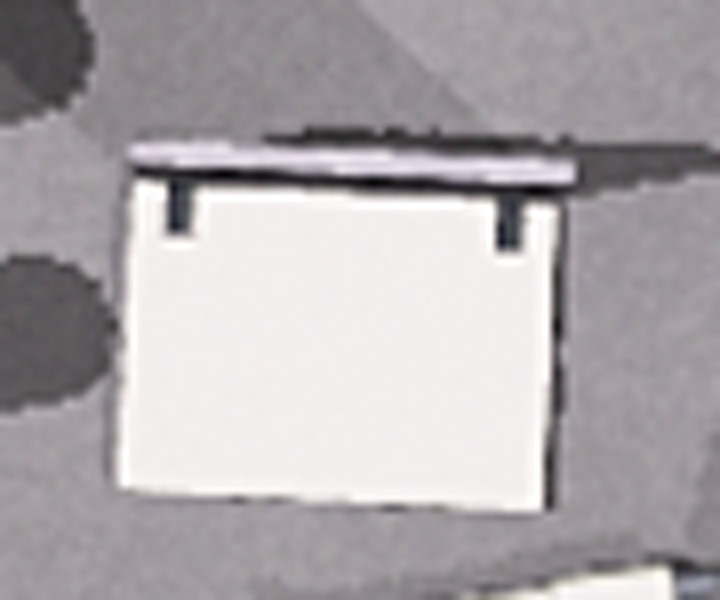

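View pics/scene0_c200_170.png

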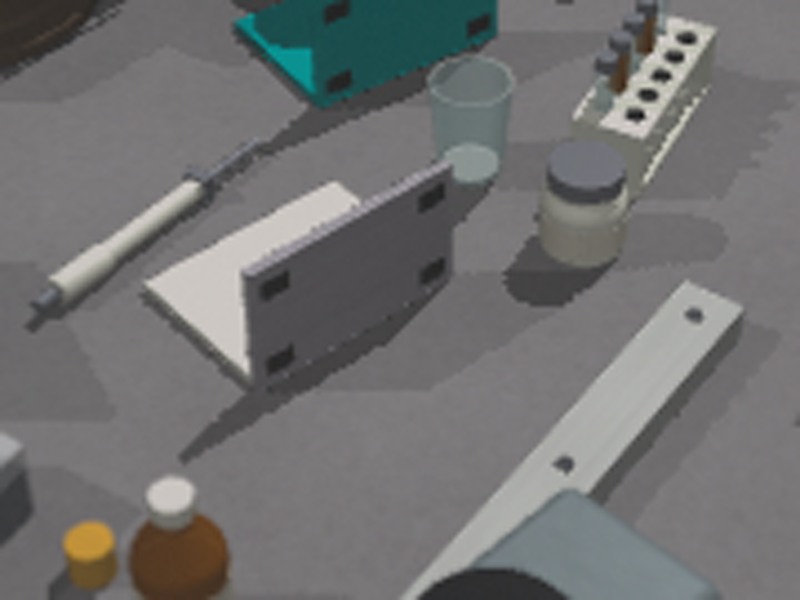

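```bash
cat > m.py <<'E'
from h import *
s=load('top0')
def c2(u,v,z): return onz(s,255+(u-4)/8+.0,190+(v-4)/8,z)
def c1(u,v,z): return onz(s,160+(u-1.5)/3.077,110+(v-1.5)/3.077,z)
P={}
for n,p in dict(footTopOutL=(129,143,.11),footTopOutR=(577,158,.11),footTopInL=(129,168,.11),footTopInR=(577,187,.11),panL=(118,488,.01),panR=(547,511,.01)).items(): P[n]=c2(*p); print(n,P[n].round(4))
for n,p in dict(lBL=(248,138,.03),lFL=(261,182,.03),lBR=(603,69,.03),lFR=(612,111,.03)).items(): P[n]=c1(*p); print(n,P[n].round(4))
print('foot w',np.linalg.norm(P['footTopOutL']-P['footTopOutR']),'pan w',np.linalg.norm(P['panL']-P['panR']),'ledge',np.linalg.norm(P['lFL']-P['lFR']),np.linalg.norm(P['lFL']-P['lBL']))
d=P['panL']-P['panR'];print('panel yaw',np.degrees(np.arctan2(-d[0],d[1])))
d=P['footTopOutL']-P['footTopOutR'];print('foot yaw',np.degrees(np.arctan2(-d[0],d[1])))
d=P['lFL']-P['lFR'];print('ledge yaw',np.degrees(np.arctan2(-d[0],d[1])))
print('panel-foot', (P['footTopOutL']+P['footTopOutR'])/2-(P['panL']+P['panR'])/2)
for n,p in dict(jar=(250,268,.075),beaker=(246,381,.085),bottle=(673,184,.13),weight=(669,271,.03),pipL=(350,500,.01),pipR=(578,467,.012),box=(733,350,.067),rackTR=(190,272,.08),rackBR=(207,322,.04)).items(): print(n,c1(*p).round(3))
E
python3 m.py
```

```text
footTopOutL [0.5665 0.0296 0.11  ]
footTopOutR [ 0.5553 -0.1495  0.11  ]
footTopInL [0.5564 0.0299 0.11  ]
footTopInR [ 0.5437 -0.1491  0.11  ]
panL [0.4295 0.0399 0.01  ]
panR [ 0.4144 -0.1406  0.01  ]
lBL [0.7566 0.1295 0.03  ]
lFL [0.7072 0.1162 0.03  ]
lBR [ 0.8237 -0.2653  0.03  ]
lFR [ 0.7761 -0.2732  0.03  ]
foot w 0.1794926449529313 pan w 0.1811827509331745 ledge 0.39548596366019195 0.051157658794279595
panel yaw -4.768422544976895
foot yaw -3.565139708784992
ledge yaw 10.023835369164216
panel-foot [ 0.13891509 -0.00959205  0.1       ]
jar [0.608 0.127 0.075]
beaker [0.487 0.133 0.085]
bottle [ 0.677 -0.318  0.13 ]
weight [ 0.596 -0.328  0.03 ]
pipL [0.357 0.028 0.01 ]
pipR [ 0.385 -0.222  0.012]
box [ 0.506 -0.387  0.067]
rackTR [0.605 0.19  0.08 ]
rackBR [0.554 0.178 0.04 ]
```

The white screen is confirmed. Its sizes check: width 179–181 mm, ledge 396×51 mm, foot about 139 mm beyond the panel's near edge. Next I'll find the stand pole near the start pose and check the path.

```bash
python3 - <<'E'
from h import *
s=load('wrist0'); print('pole base wrist',onz(s,140,90,.015))
t=load('top0'); 
for p in [(44,268),(103,268),(103,305),(44,305)]: print('base corner',onz(t,*p,.015))
print(proj(t,onz(s,140,90,.015)), proj(t,[.177,.651,.227]))
c=load('scene0')
b=onz(s,140,90,.015)
for z in (0.015,.2,.4,.6): print(z,proj(c,[b[0],b[1],z]),proj(t,[b[0],b[1],z]),proj(s,[b[0],b[1],z]))
crop('scene0',300,0,440,150)
E
```

```text
pole base wrist [0.31760192 0.7692464  0.015     ]
base corner [0.38864142 0.81543484 0.015     ]
base corner [0.3847664  0.60631691 0.015     ]
base corner [0.2597706  0.60801494 0.015     ]
base corner [0.26224741 0.81658616 0.015     ]
[ 57.01017424 288.60201355] [ 66.19131289 339.61347392]
0.015 [375.3989252 123.8512066] [ 57.01017424 288.60201355] [140.  90.]
0.2 [379.70240692  85.20770468] [ 32.16213754 292.40889107] [-2.7124883  66.93281376]
0.4 [384.74623837  38.43011709] [ -1.40951366 297.49869346] [1613.1078465   370.58268103]
0.6 [390.17636717 -14.12243222] [-44.69924988 303.95878865] [500.60014132 149.80152215]
4.0
```

View pics/scene0_c300_0.png

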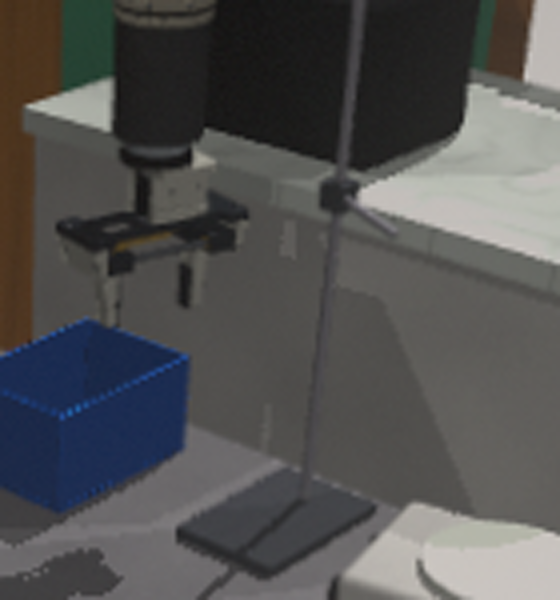

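```bash
cat >> h.py <<'E'
def go(p,rpy):
    "tool-axis shift/turn units from here to world pose"
    o=sensors.get_obs(); A=Ro.from_euler('xyz',o['orientation'],degrees=True); B=Ro.from_euler('xyz',rpy,degrees=True)
    d=A.inv().apply(np.array(p)-o['tool_pos'])/.15; r=np.degrees((A.inv()*B).as_rotvec())/60
    print('clk',round(float(o['clock']),2),'pos',o['tool_pos'].round(4),'rpy',o['orientation'].round(1),'F',o['force'].round(1)); print('shift',d.round(3),'turn',r.round(3))
E
python3 -c "
from h import *
go([.515,-.057,.2],[180,0,-94.3])"
```

```text
clk 0.15 pos [0.1773 0.6509 0.2259] rpy [-1.800e+02 -1.000e-01 -1.052e+02] F [-1.1  0.6  0.2]
shift [ 3.962 -3.413  0.178] turn [-0.    -0.001 -0.182]
```

Request:
drive_tool(
  moves=[
    [0.2,-0.15,0,0,0,0],
    [0.4,-0.33,0,0,0,0],
    [0.6,-0.5,0,0,0,0],
    [0.8,-0.67,0,0,0,0],
    [1,-0.85,0,0,0,0],
  ],
)

```text
clock: 0.65
tool_pos: [0.2612, 0.4711, 0.2258]
orientation: [-180.0, -0.1, -105.2]
force: [0.1, 0.5, 0.5]
opening: 0.0878
```

Request:
drive_tool(
  moves=[
    [0.2,-0.17,0,0,0,0],
    [0.4,-0.34,0,0,0,0],
    [0.6,-0.5,0,0,0,0],
    [0.8,-0.67,0,0,0,0],
    [1,-0.85,0,0,0,0],
  ],
)

```text
clock: 1.15
tool_pos: [0.345, 0.2913, 0.2261]
orientation: [-180.0, -0.1, -105.2]
force: [0.6, 0.5, 0.2]
opening: 0.0878
```

Request:
drive_tool(
  moves=[
    [0.2,-0.17,0,0,0,0],
    [0.4,-0.34,0,0,0,0],
    [0.6,-0.5,0,0,0,0],
    [0.8,-0.67,0,0,0,0],
    [1,-0.85,0,0,0,0],
  ],
)

```text
clock: 1.65
tool_pos: [0.429, 0.1116, 0.2265]
orientation: [-180.0, -0.0, -105.2]
force: [0.9, -0.2, 0.1]
opening: 0.0874
```

```bash
python3 -c "
from h import *
go([.515,-.057,.2],[180,0,-94.3])"
```

```text
clk 1.65 pos [0.429  0.1116 0.2265] rpy [-180.    -0.  -105.2] F [ 0.9 -0.2  0.1]
shift [ 0.934 -0.848  0.178] turn [-0.    -0.001 -0.181]
```

Request:
drive_tool(
  moves=[
    [0.2,-0.17,0,0,0,-0.05],
    [0.4,-0.34,0,0,0,-0.1],
    [0.6,-0.5,0.1,0,0,-0.15],
    [0.8,-0.67,0.15,0,0,-0.18],
    [0.93,-0.85,0.18,0,0,-0.18],
    [0.93,-0.85,0.18,0,0,-0.18],
  ],
)

```text
clock: 2.25
tool_pos: [0.5165, -0.0592, 0.1983]
orientation: [179.9, -0.1, -94.5]
force: [0.3, -0.6, 0.1]
opening: 0.0878
```

```bash
python3 -c "
from h import *
snap('top','top1');snap('wrist','wrist1'); crop('top1',200,130,380,265)
go([.515,-.057,.083],[180,0,-94.3])"
```

```text
4.444444444444445
clk 2.35 pos [ 0.5153 -0.0572  0.199 ] rpy [ 1.799e+02 -1.000e-01 -9.450e+01] F [-0.8  0.1  0.7]
shift [-0.002  0.001  0.773] turn [ 0.001 -0.001 -0.003]
```

View pics/wrist1.png

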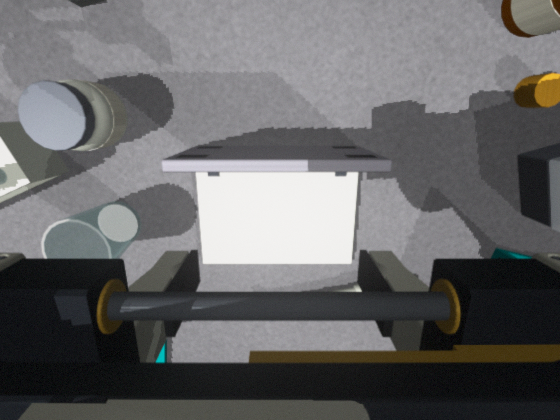

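The wrist view shows the foot's top edge from (164,166) to (390,166), level in the picture and centred at column 277 against the fingers at about 279. So it's aligned with the tool. I'll go down between panel and foot.

Request:
drive_tool(
  moves=[
    [0,0,0.2,0,0,0],
    [0,0,0.4,0,0,0],
    [0,0,0.6,0,0,0],
    [0,0,0.77,0,0,0],
    [0,0,0.77,0,0,0],
  ],
)

```text
clock: 2.85
tool_pos: [0.5124, -0.0568, 0.0809]
orientation: [179.6, -0.1, -94.4]
force: [-0.6, 0.1, 1.1]
opening: 0.0874
```

```bash
python3 -c "
from h import *
s=load('wrist1')
for p in [(164,160),(164,170),(390,160),(390,170)]: print(onz(s,*p,.11))
go([.60,-.0635,.083],[180,0,-94.3])"
```

```text
[0.56810709 0.02711835 0.11      ]
[0.56037656 0.02855939 0.11      ]
[ 0.5543757  -0.14787927  0.11      ]
[ 0.546509   -0.14808321  0.11      ]
clk 2.85 pos [ 0.5124 -0.0568  0.0809] rpy [ 1.796e+02 -1.000e-01 -9.440e+01] F [-0.6  0.1  1.1]
shift [-0.001 -0.586 -0.018] turn [ 0.007 -0.002 -0.002]
```

Request:
drive_tool(
  moves=[
    [0,-0.08,0,0,0,0],
    [0,-0.14,0,0,0,0],
    [0,-0.18,0,0,0,0],
    [0,-0.22,0,0,0,0],
    [0,-0.26,0,0,0,0],
    [0,-0.3,0,0,0,0],
  ],
)

```text
clock: 3.45
tool_pos: [0.5578, -0.0604, 0.0808]
orientation: [179.6, -0.1, -94.5]
force: [0.4, 0.8, 0.7]
opening: 0.0876
```

```bash
python3 -c "
from h import *
snap('scene','sc2');crop('sc2',200,150,380,305)
go([.60,-.0635,.083],[180,0,-94.3])"
```

```text
3.870967741935484
clk 3.5 pos [ 0.5588 -0.0604  0.0808] rpy [ 1.797e+02 -1.000e-01 -9.440e+01] F [ 2.5 -0.1 -0.1]
shift [-0.001 -0.275 -0.017] turn [ 0.006 -0.002 -0.002]
```

View pics/sc2_c200_150.png

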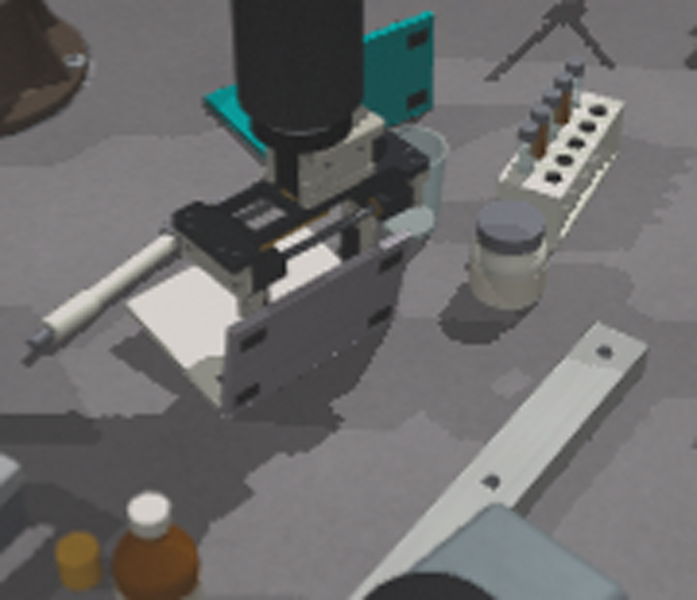

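The screen is pivoting: the foot leans outward and the panel's near edge has lifted. I'll keep pushing.

Request:
drive_tool(
  moves=[
    [0,-0.05,0,0,0,0],
    [0,-0.1,0,0,0,0],
    [0,-0.15,0,0,0,0],
    [0,-0.19,0,0,0,0],
    [0,-0.23,0,0,0,0],
    [0,-0.28,0,0,0,0],
    [0,-0.33,0,0,0,0],
    [0,-0.38,0,0,0,0],
  ],
)

```text
clock: 4.3
tool_pos: [0.6163, -0.0649, 0.0804]
orientation: [179.7, -0.1, -94.4]
force: [0.3, -0.9, -0.4]
opening: 0.0878
```

```bash
python3 -c "
from h import *
snap('scene','sc3');crop('sc3',200,150,380,305)
go([.61,-.0635,.083],[180,0,-94.3])"
```

```text
3.870967741935484
clk 4.35 pos [ 0.6174 -0.0649  0.0804] rpy [ 1.797e+02 -1.000e-01 -9.440e+01] F [2.3 0.4 1.1]
shift [-0.006  0.05  -0.017] turn [ 0.005 -0.002 -0.002]
```

View pics/sc3_c200_150.png

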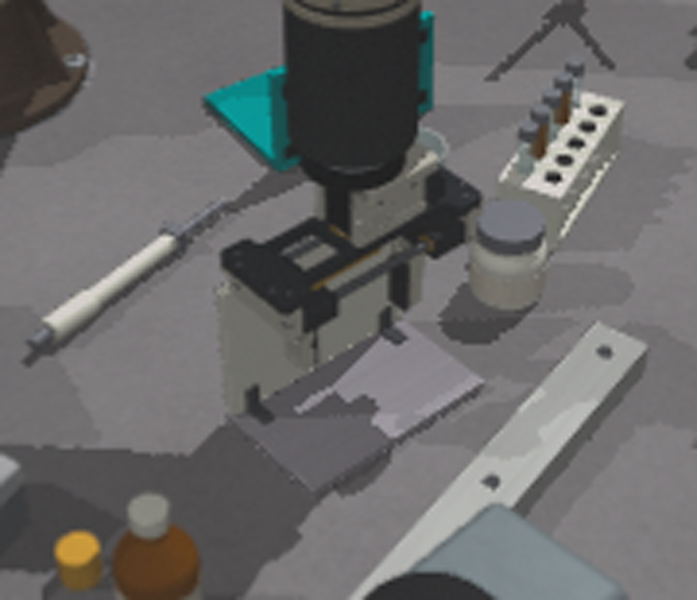

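The screen has dropped onto its foot, and the hand is over the foot inside the L. I'll lift straight up and look.

Request:
drive_tool(
  moves=[
    [0,-0.02,-0.15,0,0,0],
    [0,-0.02,-0.4,0,0,0],
    [0,-0.02,-0.7,0,0,0],
    [0,0,-1,0,0,0],
    [0,0.3,-1,0,0,0],
    [0,0.6,-1,0,0,0],
    [0,0.8,-1,0,0,0],
    [0,1,-1,0,0,0],
  ],
)

```text
clock: 5.15
tool_pos: [0.4672, -0.0531, 0.2314]
orientation: [179.7, -0.1, -94.4]
force: [0.2, 1.0, -0.1]
opening: 0.0878
```

Request:
drive_tool(
  moves=[
    [0,0.2,0,0.14,0,0],
    [0,0.2,0,0.28,0,0],
    [0,0.2,0,0.42,0,0],
    [0,0.2,0,0.56,0,0],
    [0,0.2,0,0.7,0,0],
    [0,0.2,0,0.75,0,0],
    [0,0.2,0,0.75,0,0],
  ],
)

```text
clock: 5.85
tool_pos: [0.4661, -0.0901, 0.3059]
orientation: [-139.1, 1.7, -92.9]
force: [-0.6, -0.3, -0.9]
opening: 0.0876
```

```bash
python3 -c "
from h import *
snap('top','top4');snap('wrist','wr4'); snap('scene','sc4');crop('sc4',200,150,380,305);crop('top4',200,120,380,255)
go([.5,-.06,.1],[180,0,-94.3]); print(sensors.get_obs()['joint_pos'].round(1))"
```

```text
3.870967741935484
4.444444444444445
clk 6.0 pos [ 0.4664 -0.0891  0.3044] rpy [-139.3    1.6  -92.9] F [ 0.7 -0.5 -0.1]
shift [-0.167  0.729  1.176] turn [-0.677  0.034  0.013]
[ 20.8 -27.7 -58.2  35.  -25.   38.2]
```

View pics/sc4_c200_150.png

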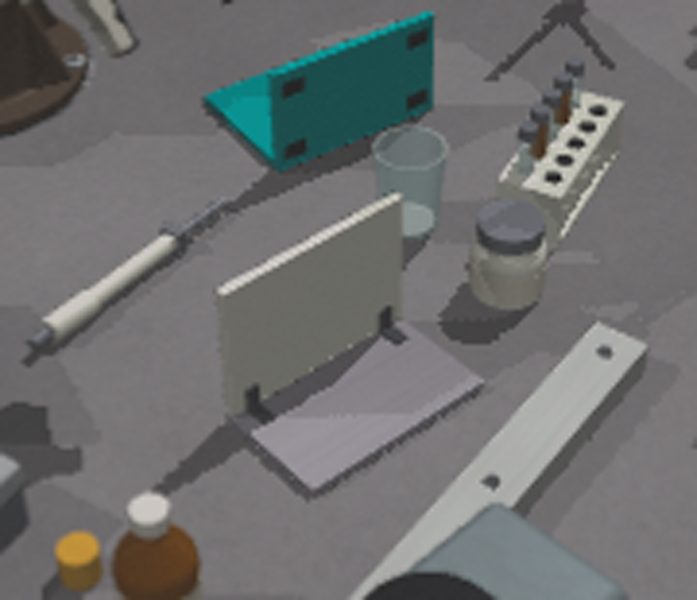

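View pics/top4_c200_120.png

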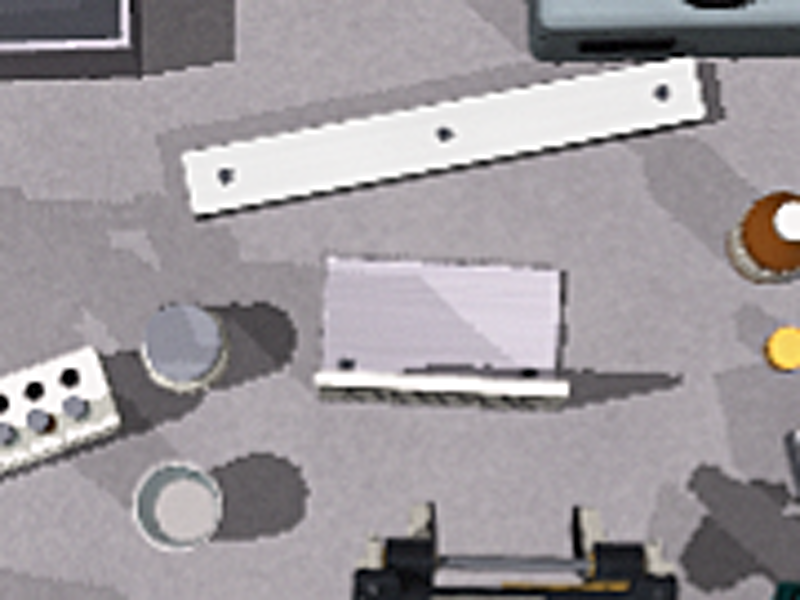

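View pics/wr4.png

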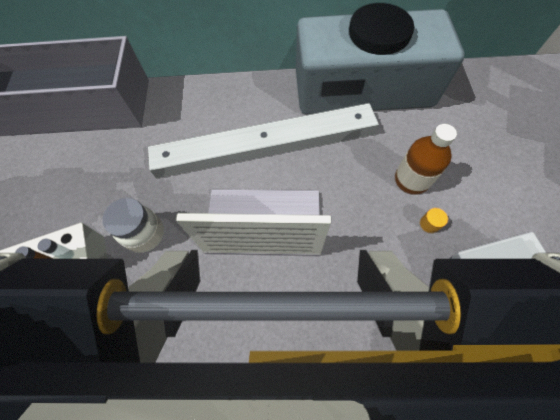

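The screen stands on its foot with nothing else disturbed. In the top crop its back edge runs from (328,257) to (562,270). Now I'll measure that and plan a tilted-finger push, since joint 3 hit its limit in this close, tilted pose.

```bash
cat > m2.py <<'E'
from h import *
s=load('top4'); k=4.4444
def c(u,v,z): return onz(s,200+(u-k/2+.5)/k-.0,120+(v-k/2+.5)/k,z)
bl=c(327,257,.01);br=c(564,270,.01);pl=c(316,388,.14);pr=c(571,396,.14)
fl=c(195,217,.03);fr=c(706,118,.03)
f0=c(195,220,.0);
print(bl,br,pl,pr,fl,fr)
d=bl-br;print(np.linalg.norm(d),np.degrees(np.arctan2(-d[0],d[1])))
d=pl-pr;print(np.linalg.norm(d),np.degrees(np.arctan2(-d[0],d[1])))
d=fl-fr;print(np.linalg.norm(d),np.degrees(np.arctan2(-d[0],d[1])))
n=np.array([-d[1],d[0],0]);n/=np.linalg.norm(n);n*=np.sign(n[0]);print('n',n,'gap L,R',(fl-bl)@n,(fl-br)@n, 'mid face', (pl+pr)/2,'back mid',(bl+br)/2)
E
python3 m2.py
```

```text
[0.67740301 0.01982565 0.01      ] [ 0.66228556 -0.16175148  0.01      ] [0.56528043 0.02882846 0.14      ] [ 0.55443262 -0.15146518  0.14      ] [0.70806808 0.11905765 0.03      ] [ 0.77406136 -0.27334205  0.03      ]
0.18220535951646435 -4.759261546802683
0.18061969272939316 -3.443188977196634
0.3979103395057254 9.546594254554831
n [ 0.98615105  0.16584962 -0.        ] gap L,R 0.04669798186846747 0.09172057049656883 mid face [ 0.55985652 -0.06131836  0.14      ] back mid [ 0.66984429 -0.07096291  0.01      ]
```

Request:
drive_tool(
  moves=[
    [0,0,0,-0.1,0,0],
    [0,0,0.15,-0.15,0,0],
    [0,0,0.25,-0.15,0,0],
    [0,0,0.35,-0.15,0,0],
    [0,0,0.35,-0.15,0,0],
  ],
)

```text
clock: 6.5
tool_pos: [0.5005, -0.0893, 0.2614]
orientation: [-148.7, 1.5, -92.9]
force: [-0.8, -1.0, -0.2]
opening: 0.0877
```

```bash
python3 -c "
from h import *
go([.515,-.057,.15],[-148,0,-94.3]); print(sensors.get_obs()['joint_pos'].round(1))"
```

```text
clk 6.5 pos [ 0.5005 -0.0893  0.2614] rpy [-148.7    1.5  -92.9] F [-0.8 -1.  -0.2]
shift [-0.201  0.316  0.684] turn [0.012 0.033 0.007]
[ 18.6 -16.1 -48.6  20.4 -29.1  52.8]
```

Request:
drive_tool(
  moves=[
    [-0.05,0.08,0.17,0,0,0],
    [-0.1,0.16,0.34,0,0.01,0],
    [-0.15,0.24,0.5,0,0.02,0],
    [-0.2,0.32,0.68,0.01,0.03,0.01],
    [-0.2,0.32,0.68,0.01,0.03,0.01],
  ],
)

```text
clock: 7.0
tool_pos: [0.5262, -0.0668, 0.1753]
orientation: [-150.9, 1.3, -93.7]
force: [-0.7, 0.4, -0.0]
opening: 0.0876
```

```bash
python3 -c "
from h import *
go([.52,-.057,.024],[-148,0,-94.3]); print(sensors.get_obs()['joint_pos'].round(1))"
```

```text
clk 7.0 pos [ 0.5262 -0.0668  0.1753] rpy [-150.9    1.3  -93.7] F [-0.7  0.4 -0. ]
shift [-0.039  0.53   0.861] turn [ 0.049  0.025 -0.002]
[ 15.1  -6.3 -58.2  38.7 -12.7  34.9]
```

```bash
cat > kin.py <<'E'
import numpy as np
from scipy.optimize import least_squares
from scipy.spatial.transform import Rotation as Ro
def fk(q,p):
    r0,h,a2,l,e,L=p; q=np.asarray(q)
    R1=Ro.from_euler('z',q[0],degrees=True); R2=R1*Ro.from_euler('y',q[1],degrees=True)
    P=R1.apply([r0,0,h])+R2.apply([0,0,a2])
    R3=R2*Ro.from_euler('y',-q[2],degrees=True)
    P=P+R3.apply([l,0,e])
    R4=R3*Ro.from_euler('x',q[3],degrees=True)
    R5=R4*Ro.from_euler('y',-q[4],degrees=True)
    P=P+R5.apply([L,0,0])
    R6=R5*Ro.from_euler('x',q[5],degrees=True)
    return P,R6
D=[([91.277,20.589,.6355,-.019,-70.136,-16.51],[.1772,.6508,.2257]),([20.8,-27.7,-58.2,35,-25,38.2],[.4664,-.0891,.3044]),([18.6,-16.1,-48.6,20.4,-29.1,52.8],[.5005,-.0893,.2614]),([15.1,-6.3,-58.2,38.7,-12.7,34.9],[.5262,-.0668,.1753])]
if __name__=='__main__':
    for s4 in(1,-1):
        def res(p): return np.concatenate([fk([q[0],q[1],q[2],s4*q[3],q[4],0],p)[0]-x for q,x in D])
        f=least_squares(res,[0,.35,.35,.35,.05,.3]); print(s4,f.x.round(4),np.abs(f.fun).max())
        for q,x in D: print(fk([q[0],q[1],q[2],s4*q[3],q[4],s4*q[5]],f.x)[1].as_matrix()[:,0].round(3))
E
python3 kin.py
```

```text
1 [ 0.9084 -0.4869 -0.4043 -0.21    0.1714 -0.9828] 0.19152097506841026
[ 0.    -0.002 -1.   ]
[ 0.48   0.442 -0.758]
[ 0.412  0.318 -0.854]
[ 0.415  0.254 -0.874]
-1 [-0.2748  0.5264  1.1181  0.5712 -0.0176  1.1654] 0.19199341170867512
[-0.    -0.002 -1.   ]
[ 0.652 -0.012 -0.758]
[ 0.52  -0.004 -0.854]
[ 0.487 -0.011 -0.874]
```

```bash
cat > kin.py <<'E'
import numpy as np
from scipy.optimize import least_squares
from scipy.spatial.transform import Rotation as Ro
def fk(q,p):
    h,a2,l,e,L,b1,b2,c=p; E=lambda a,x:Ro.from_euler(a,x,degrees=True)
    R1=E('z',q[0]); R2=R1*E('y',q[1])
    P=R1.apply([0,0,h])+R2.apply([0,b1,a2])
    R3=R2*E('y',-q[2]); P=P+R3.apply([l,0,e])
    R4=R3*E('x',-q[3]); R5=R4*E('y',-q[4])
    P=P+R5.apply([L,b2,c])
    return P,R5*E('x',-q[5])
D=[([91.277,20.589,.6355,-.019,-70.136,-16.51],[.1772,.6508,.2257]),([20.8,-27.7,-58.2,35,-25,38.2],[.4664,-.0891,.3044]),([18.6,-16.1,-48.6,20.4,-29.1,52.8],[.5005,-.0893,.2614]),([15.1,-6.3,-58.2,38.7,-12.7,34.9],[.5262,-.0668,.1753])]
import json,os
if os.path.exists('D.json'): D+=json.load(open('D.json'))
def fit():
    def res(p): return np.concatenate([(fk(q,p)[0]-x) for q,x in D]+[.003*(np.array(p)-[.25,.5,.5,0,.3,0,-.18,0])])
    f=least_squares(res,[.25,.5,.5,0.,.3,0,-.18,0]); return f.x,np.abs(f.fun[:3*len(D)]).max()
if __name__=='__main__':
    p,m=fit(); print(p.round(4),m)
    print(fk(D[0][0],p)[1].as_matrix().round(3))
E
python3 kin.py
```

```text
[ 1.992e-01  6.015e-01  4.641e-01 -4.000e-04  3.777e-01  1.000e-04
 -1.920e-01 -3.000e-04] 0.0003435079301737365
[[-0.    -0.965  0.263]
 [-0.002  0.263  0.965]
 [-1.    -0.    -0.002]]
```

```bash
cat > ik.py <<'E'
from kin import *
p,_=fit()
lo=np.array([-176,-82,-58.28,-173.87,-174.79,-173.6]);hi=np.array([176,121.7,71.7,95.5,-.11,173.6])
T=np.array([[0,0,1],[0,1,0],[-1,0,0]])  # R6 cols->: toolx=-Rz, tooly=Ry, toolz=Rx
def solve(pos,roll,yaw,seeds=6,q0=None):
    B=Ro.from_euler('xyz',[roll,0,yaw],degrees=True).as_matrix(); best=None
    rng=np.random.default_rng(0)
    S=[[15,-6,-50,30,-20,40],[10,0,-40,-90,-40,130],[15,0,-50,-60,-20,140],[5,0,-55,60,-30,20],[20,0,-50,0,-5,75],[0,0,-50,-150,-30,-150]]
    if q0 is not None:S=[q0]
    for s in S:
        def res(q):
            P,R=fk(q,p); M=R.as_matrix(); A=np.stack([-M[:,2],M[:,1],M[:,0]],1)
            return np.concatenate([(P-pos)*10,Ro.from_matrix(A.T@B).as_rotvec()])
        f=least_squares(res,np.clip(s,lo+.2,hi-.2),bounds=(lo,hi))
        if best is None or f.cost<best.cost: best=f
    return best.x,np.sqrt(2*best.cost)
if __name__=='__main__':
    for x in (.52,.55,.58,.61,.63):
        for t in (0,15,20,25,30,35,40):
            for yaw in (-94.3,-80,):
                q,c=solve(np.array([x,-.06,.025]),-180+t,yaw); print(x,t,yaw,q.round(0) if c<2e-3 else '-',round(c,4))
E
python3 ik.py
```

```text
0.52 0 -94.3 [ 15.  19. -32.   0. -38.  71.] 0.0
0.52 0 -80 [ 15.  19. -32.  -0. -38.  85.] 0.0
0.52 15 -94.3 [ 13.  12. -58.  41.  -7.  33.] 0.0014
0.52 15 -80 [ 16.  14. -47.   6. -15.  78.] 0.0
0.52 20 -94.3 - 0.0761
0.52 20 -80 - 0.0117
0.52 25 -94.3 - 0.1364
0.52 25 -80 - 0.0361
0.52 30 -94.3 - 0.1513
0.52 30 -80 - 0.0302
0.52 35 -94.3 - 0.0942
0.52 35 -80 [  8.  12. -42. -44.  -2. 136.] 0.0
0.52 40 -94.3 - 0.0105
0.52 40 -80 - 0.0081
0.55 0 -94.3 [ 14.  22. -28.  -0. -40.  72.] 0.0
0.55 0 -80 [ 14.  22. -28.  -0. -40.  86.] 0.0
0.55 15 -94.3 [ 15.  15. -52.  29. -10.  43.] 0.0
0.55 15 -80 [ 15.  16. -43.   4. -17.  81.] 0.0
0.55 20 -94.3 - 0.0651
0.55 20 -80 [ 13.  14. -53.  21.  -3.  66.] 0.0019
0.55 25 -94.3 - 0.1277
0.55 25 -80 - 0.0291
0.55 30 -94.3 - 0.1503
0.55 30 -80 - 0.0271
0.55 35 -94.3 - 0.1054
0.55 35 -80 [  9.  14. -40. -40.  -1. 131.] 0.0
0.55 40 -94.3 - 0.0221
0.55 40 -80 - 0.0077
0.58 0 -94.3 [ 13.  24. -25.   0. -42.  72.] 0.0
0.58 0 -80 [ 13.  24. -25.   0. -42.  87.] 0.0
0.58 15 -94.3 [ 15.  17. -46.  22. -13.  49.] 0.0
0.58 15 -80 [ 14.  18. -38.   3. -19.  
[... 602 characters left out ...]
 -80 - 0.0144
0.61 30 -94.3 - 0.1446
0.61 30 -80 - 0.0206
0.61 35 -94.3 - 0.1275
0.61 35 -80 [ 10.  18. -37. -31.  -0. 121.] 0.0005
0.61 40 -94.3 - 0.0486
0.61 40 -80 [ -3.  18. -29. -65.  -9. 165.] 0.0
0.63 0 -94.3 [ 12.  27. -18.   0. -45.  73.] 0.0
0.63 0 -80 [ 12.  27. -18.   0. -45.  88.] 0.0
0.63 15 -94.3 [ 15.  21. -38.  16. -18.  56.] 0.0
0.63 15 -80 [ 13.  22. -32.   2. -22.  86.] 0.0
0.63 20 -94.3 - 0.0322
0.63 20 -80 [ 13.  20. -37.   4. -13.  83.] 0.0
0.63 25 -94.3 - 0.1013
0.63 25 -80 - 0.0091
0.63 30 -94.3 - 0.1419
0.63 30 -80 - 0.0182
0.63 35 -94.3 - 0.1331
0.63 35 -80 [ 10.  19. -35. -28.  -0. 118.] 0.0013
0.63 40 -94.3 - 0.0583
0.63 40 -80 [ -2.  19. -27. -61.  -8. 160.] 0.0
```

```bash
cat > tr.py <<'E'
from ik import *
import sys
def step(q,pos,roll,yaw):
    return solve(np.array(pos),roll,yaw,q0=np.array(q))
def trace(q,A,B,n=12,v=True):
    # A,B = (x,y,z,tilt,yaw)
    A=np.array(A,float);B=np.array(B,float);w=0
    for i in range(1,n+1):
        C=A+(B-A)*i/n; q,c=step(q,C[:3],-180+C[3],C[4]); w=max(w,c)
    if v: print(B,q.round(1),'worst',round(w,4))
    return q,w
if __name__=='__main__':
    q,c=solve(np.array([.5,-.06,.2]),-180,-94.3,q0=np.array([15,0,-32,0,-55,71])); print(q.round(1),c)
    for y in (-80,-75,-70,-65,-60,-50):
        q1,_=trace(q,(.5,-.06,.2,0,-94.3),(.5,-.06,.2,0,y),v=False)
        for t in (20,30,35,40):
            a=(.5,-.06,.2,0,y);q2,w=trace(q1,a,(.5,-.06,.2,t,y))
            
E
python3 tr.py
```

```text
[ 15.6   5.5 -22.8   0.  -61.7  70.1] 1.6852214179828057e-12
[ 5.e-01 -6.e-02  2.e-01  2.e+01 -8.e+01] [ 17.6  -6.3 -39.4   4.3 -37.1  79.4] worst 0.0
[ 5.e-01 -6.e-02  2.e-01  3.e+01 -8.e+01] [ 18.6 -11.2 -50.1  11.6 -21.7  71.7] worst 0.0
[ 5.0e-01 -6.0e-02  2.0e-01  3.5e+01 -8.0e+01] [ 17.3 -13.  -57.6  21.7 -11.4  62.7] worst 0.0
[ 5.e-01 -6.e-02  2.e-01  4.e+01 -8.e+01] [ 16.  -13.4 -58.3  15.9  -6.3  69.6] worst 0.0401
[ 5.0e-01 -6.0e-02  2.0e-01  2.0e+01 -7.5e+01] [ 15.8  -5.7 -37.3   0.4 -38.3  88.9] worst 0.0
[ 5.0e-01 -6.0e-02  2.0e-01  3.0e+01 -7.5e+01] [ 15.9 -10.1 -45.2   1.1 -24.9  88.2] worst 0.0
[ 5.0e-01 -6.0e-02  2.0e-01  3.5e+01 -7.5e+01] [ 16.  -11.9 -49.5   1.9 -17.4  87.3] worst 0.0
[ 5.0e-01 -6.0e-02  2.0e-01  4.0e+01 -7.5e+01] [ 16.  -13.1 -54.4   4.3  -8.8  84.9] worst 0.0
[ 5.e-01 -6.e-02  2.e-01  2.e+01 -7.e+01] [ 13.8  -5.  -35.2  -3.3 -39.9  98.3] worst 0.0
[ 5.e-01 -6.e-02  2.e-01  3.e+01 -7.e+01] [ 12.2  -8.8 -40.4  -8.1 -28.9 103.8] worst 0.0
[ 5.0e-01 -6.0e-02  2.0e-01  3.5e+01 -7.0e+01] [ 10.7 -10.  -41.8 -13.1 -24.1 109.6] worst 0.0
[ 5.e-01 -6.e-02
[... 463 characters left out ...]
-0.06   0.2   20.   -60.  ] [  9.8  -3.3 -30.9  -9.8 -43.9 116.1] worst 0.0
[  0.5   -0.06   0.2   30.   -60.  ] [  4.3  -5.6 -32.4 -20.8 -37.6 129.4] worst 0.0
[  0.5   -0.06   0.2   35.   -60.  ] [-1.000e-01 -6.000e+00 -3.200e+01 -2.910e+01 -3.640e+01  1.395e+02] worst 0.0
[  0.5   -0.06   0.2   40.   -60.  ] [ -6.2  -5.7 -31.1 -38.9 -37.2 152. ] worst 0.0
[  0.5   -0.06   0.2   20.   -50.  ] [  6.2  -1.3 -27.  -14.7 -48.4 132.1] worst 0.0
[  0.5   -0.06   0.2   30.   -50.  ] [ -1.9  -2.3 -26.7 -27.7 -45.9 147.9] worst 0.0
[  0.5   -0.06   0.2   35.   -50.  ] [ -7.2  -2.1 -26.1 -35.5 -46.4 157.6] worst 0.0
[  0.5   -0.06   0.2   40.   -50.  ] [-13.2  -1.3 -25.5 -43.6 -48.3 168. ] worst 0.0
```

```bash
cat > tr2.py <<'E'
import ik; from tr import *
ik.hi[5]=400
q,c=solve(np.array([.5,-.06,.2]),-180,-94.3,q0=np.array([15,0,-32,0,-55,71]))
q,_=trace(q,(.5,-.06,.2,0,-94.3),(.5,-.06,.2,0,-60))
for t in (35,40,45,50):
    a=(.5,-.06,.2,t,-60); q1,_=trace(q,(.5,-.06,.2,0,-60),a)
    for yaw in (-75,-80,-85,-94):
        b=(.5,-.06,.2,t,yaw); q2,w=trace(q1,a,b)
        for x in (.53,.55,.63):
            trace(q2,b,(x,-.06,.027,t,yaw))
E
python3 tr2.py
```

```text
[  0.5   -0.06   0.2    0.   -60.  ] [ 15.6   5.5 -22.8   0.  -61.7 104.4] worst 0.0
[  0.5   -0.06   0.2   35.   -60.  ] [-1.000e-01 -6.000e+00 -3.200e+01 -2.910e+01 -3.640e+01  1.395e+02] worst 0.0
[ 5.0e-01 -6.0e-02  2.0e-01  3.5e+01 -7.5e+01] [ 16.  -11.9 -49.5   1.9 -17.4  87.3] worst 0.0
[ 5.3e-01 -6.0e-02  2.7e-02  3.5e+01 -7.5e+01] [  0.6  12.6 -36.7 -51.4 -10.5 152.8] worst 0.0007
[ 5.5e-01 -6.0e-02  2.7e-02  3.5e+01 -7.5e+01] [  1.4  13.9 -35.2 -49.5 -10.2 150.2] worst 0.0
[ 6.3e-01 -6.0e-02  2.7e-02  3.5e+01 -7.5e+01] [  3.8  19.2 -29.  -41.3  -9.7 140.1] worst 0.0
[ 5.0e-01 -6.0e-02  2.0e-01  3.5e+01 -8.0e+01] [ 17.3 -13.  -57.6  21.7 -11.4  62.7] worst 0.0
[ 5.3e-01 -6.0e-02  2.7e-02  3.5e+01 -8.0e+01] [  8.8  12.4 -41.8 -40.9  -1.1 131.9] worst 0.0503
[ 5.5e-01 -6.0e-02  2.7e-02  3.5e+01 -8.0e+01] [  9.4  13.8 -40.7 -37.9  -0.6 128.5] worst 0.0473
[ 6.3e-01 -6.0e-02  2.7e-02  3.5e+01 -8.0e+01] [ 1.010e+01  1.930e+01 -3.560e+01 -2.740e+01 -1.000e-01  1.173e+02] worst 0.0363
[ 5.0e-01 -6.0e-02  2.0e-01  3.5e+01 -8.5e+01] [ 17.6 -12.9 -58.3  26.5 -12.6  53.6] worst 0.034
[
[... 5297 characters left out ...]
.7e-02  5.0e+01 -8.5e+01] [ -37.8   20.1  -45.  -114.7  -34.9  240. ] worst 0.0796
[ 5.5e-01 -6.0e-02  2.7e-02  5.0e+01 -8.5e+01] [ -35.4   20.5  -42.9 -115.2  -33.3  238.1] worst 0.0791
[ 6.3e-01 -6.0e-02  2.7e-02  5.0e+01 -8.5e+01] [ -27.2   22.9  -33.8 -114.7  -26.7  229.3] worst 0.0772
[ 5.0e-01 -6.0e-02  2.0e-01  5.0e+01 -9.4e+01] [ -4.9 -12.  -42.3 -77.6  -3.6 167.9] worst 0.1671
[ 5.3e-01 -6.0e-02  2.7e-02  5.0e+01 -9.4e+01] [ -41.7   22.7  -53.4 -132.8  -39.7  256.7] worst 0.1393
[ 5.5e-01 -6.0e-02  2.7e-02  5.0e+01 -9.4e+01] [ -39.    22.8  -51.2 -134.   -37.7  254.9] worst 0.1388
[ 6.3e-01 -6.0e-02  2.7e-02  5.0e+01 -9.4e+01] [ -30.8   24.3  -42.  -136.8  -30.2  248.9] worst 0.1369
```

```bash
cat > tr3.py <<'E'
import ik; from tr import *
q0=[15.1,-6.3,-58.2,38.7,-12.7,34.9]
A=(.5262,-.0668,.1753,29.1,-93.7);B=(.5,-.06,.22,2,-90);C=(.5,-.06,.22,2,-60)
q,_=trace(q0,A,B);q,_=trace(q,B,C)
for t,y in((38,-78),(38,-80),(36,-78),(40,-80)):
    D=(.5,-.06,.22,t,-60);E=(.52,-.06,.024,t,-60);F=(.52,-.06,.024,t,y);G=(.55,-.06,.024,t,y);H=(.64,-.044,.024,t,y)
    q1,_=trace(q,C,D);q1,_=trace(q1,D,E);q1,_=trace(q1,E,F,20);q1,_=trace(q1,F,G);q1,_=trace(q1,G,H)
E
python3 tr3.py
```

```text
[ 5.0e-01 -6.0e-02  2.2e-01  2.0e+00 -9.0e+01] [ 16.    3.2 -22.8   0.6 -62.   73.7] worst 0.0
[  0.5   -0.06   0.22   2.   -60.  ] [ 15.1   3.5 -22.   -0.6 -62.5 105.1] worst 0.0
[  0.5   -0.06   0.22  38.   -60.  ] [ -2.8  -7.5 -30.7 -32.6 -38.2 143.6] worst 0.0
[ 5.2e-01 -6.0e-02  2.4e-02  3.8e+01 -6.0e+01] [ -8.4  14.4 -32.2 -54.2 -24.8 173.6] worst 0.0713
[ 5.2e-01 -6.0e-02  2.4e-02  3.8e+01 -7.8e+01] [ -6.4  12.3 -36.2 -66.8 -12.2 171. ] worst 0.0667
[ 5.5e-01 -6.0e-02  2.4e-02  3.8e+01 -7.8e+01] [ -4.   14.2 -33.9 -63.4 -10.9 165.7] worst 0.0
[ 6.4e-01 -4.4e-02  2.4e-02  3.8e+01 -7.8e+01] [  4.6  19.8 -28.5 -49.1  -6.  144.8] worst 0.0
[  0.5   -0.06   0.22  38.   -60.  ] [ -2.8  -7.5 -30.7 -32.6 -38.2 143.6] worst 0.0
[ 5.2e-01 -6.0e-02  2.4e-02  3.8e+01 -6.0e+01] [ -8.4  14.4 -32.2 -54.2 -24.8 173.6] worst 0.0713
[ 5.2e-01 -6.0e-02  2.4e-02  3.8e+01 -8.0e+01] [ -4.5  12.1 -36.8 -66.2  -9.7 167.4] worst 0.0662
[ 5.5e-01 -6.0e-02  2.4e-02  3.8e+01 -8.0e+01] [ -2.   14.  -34.7 -62.1  -8.3 161.4] worst 0.0
[ 6.4e-01 -4.4e-02  2.4e-02  3.8e+01 -8.0e+01] [  7.6  19.9 -30.6 -44.   
[... 269 characters left out ...]
8 -56.   -8.4 155.3] worst 0.0338
[ 5.5e-01 -6.0e-02  2.4e-02  3.6e+01 -7.8e+01] [  1.9  14.1 -35.7 -52.3  -7.5 150.3] worst 0.0
[ 6.4e-01 -4.4e-02  2.4e-02  3.6e+01 -7.8e+01] [  8.8  20.  -31.5 -36.6  -3.2 129.2] worst 0.0
[  0.5   -0.06   0.22  40.   -60.  ] [ -5.3  -7.4 -30.3 -36.5 -38.6 148.5] worst 0.0
[ 5.2e-01 -6.0e-02  2.4e-02  4.0e+01 -6.0e+01] [ -8.5  14.3 -32.3 -54.7 -24.6 173.6] worst 0.1042
[ 5.2e-01 -6.0e-02  2.4e-02  4.0e+01 -8.0e+01] [ -7.2  12.2 -36.5 -70.6 -11.1 173.6] worst 0.0991
[ 5.5e-01 -6.0e-02  2.4e-02  4.0e+01 -8.0e+01] [ -6.9  14.2 -33.8 -70.8 -11.2 173.6] worst 0.0206
[ 6.4e-01 -4.4e-02  2.4e-02  4.0e+01 -8.0e+01] [  1.9  19.7 -27.4 -58.8  -6.1 154.9] worst 0.0057
```

```bash
cat > tr4.py <<'E'
import ik; from tr import *
q0=[15.1,-6.3,-58.2,38.7,-12.7,34.9]
A=(.5262,-.0668,.1753,29.1,-93.7);B=(.5,-.06,.22,2,-90);C=(.5,-.06,.22,2,-68)
q,_=trace(q0,A,B);q,_=trace(q,B,C)
for t in(33,35,37):
    P=[C,(.5,-.06,.2,t,-68),(.515,-.06,.11,t,-70),(.52,-.06,.024,t,-73),(.55,-.06,.024,t,-75),(.64,-.044,.024,t,-76)]
    q1=q
    for a,b in zip(P,P[1:]): q1,_=trace(q1,a,b)
E
python3 tr4.py
```

```text
[ 5.0e-01 -6.0e-02  2.2e-01  2.0e+00 -9.0e+01] [ 16.    3.2 -22.8   0.6 -62.   73.7] worst 0.0
[ 5.0e-01 -6.0e-02  2.2e-01  2.0e+00 -6.8e+01] [ 15.4   3.4 -22.3  -0.3 -62.4  96.7] worst 0.0
[ 5.0e-01 -6.0e-02  2.0e-01  3.3e+01 -6.8e+01] [  9.4  -8.9 -39.2 -14.6 -28.1 113.6] worst 0.0
[ 5.15e-01 -6.00e-02  1.10e-01  3.30e+01 -7.00e+01] [  8.3   1.3 -41.7 -23.9 -15.9 122.9] worst 0.0
[ 5.2e-01 -6.0e-02  2.4e-02  3.3e+01 -7.3e+01] [  2.1  12.4 -37.8 -46.5 -11.1 148.5] worst 0.0
[ 5.5e-01 -6.0e-02  2.4e-02  3.3e+01 -7.5e+01] [  5.1  14.3 -37.  -41.2  -8.1 139.2] worst 0.0
[ 6.4e-01 -4.4e-02  2.4e-02  3.3e+01 -7.6e+01] [ 10.4  20.1 -33.  -26.6  -4.4 119.6] worst 0.0
[ 5.0e-01 -6.0e-02  2.0e-01  3.5e+01 -6.8e+01] [  8.3  -9.2 -39.3 -17.6 -26.7 117.1] worst 0.0
[ 5.15e-01 -6.00e-02  1.10e-01  3.50e+01 -7.00e+01] [  6.    1.3 -40.4 -30.  -16.1 130.5] worst 0.0
[ 5.2e-01 -6.0e-02  2.4e-02  3.5e+01 -7.3e+01] [ -2.5  12.5 -36.2 -55.  -13.5 160.4] worst 0.0
[ 5.5e-01 -6.0e-02  2.4e-02  3.5e+01 -7.5e+01] [  0.9  14.3 -34.9 -50.7 -10.4 151.9] worst 0.0
[ 6.4e-01 -4.4e-02  2.4e-02  3.5e+01 -7.6e+01] [  7.8  20.  -30.4 -36.7  -6.  131.7] worst 0.0
[ 5.0e-01 -6.0e-02  2.0e-01  3.7e+01 -6.8e+01] [  6.9  -9.4 -39.2 -21.2 -25.7 121.4] worst 0.0
[ 5.15e-01 -6.00e-02  1.10e-01  3.70e+01 -7.00e+01] [  3.    1.5 -38.9 -36.8 -17.1 139.3] worst 0.0
[ 5.2e-01 -6.0e-02  2.4e-02  3.7e+01 -7.3e+01] [ -7.4  12.9 -35.2 -63.1 -16.2 172. ] worst 0.0
[ 5.5e-01 -6.0e-02  2.4e-02  3.7e+01 -7.5e+01] [ -3.9  14.5 -33.4 -59.9 -13.  164.5] worst 0.0
[ 6.4e-01 -4.4e-02  2.4e-02  3.7e+01 -7.6e+01] [  4.4  19.9 -28.1 -47.   -7.9 144.4] worst 0.0
```

A kinematic fit, good to 0.3 mm, gives a workable route: go up, untilt, yaw to −68, tilt 34°, then lower. First the move back up.

```bash
python3 -c "
from h import *
go([.5,-.06,.22],[-178,0,-90])"
```

```text
clk 7.0 pos [ 0.5262 -0.0668  0.1753] rpy [-150.9    1.3  -93.7] F [-0.7  0.4 -0. ]
shift [-0.041  0.011 -0.346] turn [-0.452  0.005 -0.066]
```

Request:
drive_tool(
  moves=[
    [0,0,-0.1,-0.1,0,-0.01],
    [-0.01,0,-0.2,-0.2,0,-0.03],
    [-0.02,0,-0.3,-0.3,0,-0.05],
    [-0.04,0.01,-0.35,-0.4,0,-0.07],
    [-0.04,0.01,-0.35,-0.45,0,-0.07],
    [-0.04,0.01,-0.35,-0.45,0,-0.07],
    [-0.04,0.01,-0.35,-0.45,0,-0.07],
  ],
)

```text
clock: 7.7
tool_pos: [0.4989, -0.0597, 0.2204]
orientation: [-177.9, 0.2, -89.7]
force: [-1.1, -0.1, -0.6]
opening: 0.0876
```

```bash
python3 -c "
from h import *
go([.5,-.06,.22],[-178,0,-68]); print(sensors.get_obs()['joint_pos'].round(1))"
```

```text
clk 7.7 pos [ 0.4989 -0.0597  0.2204] rpy [-177.9    0.2  -89.7] F [-1.1 -0.1 -0.6]
shift [ 0.002 -0.007  0.003] turn [-0.002 -0.009 -0.361]
[ 15.9   3.1 -22.8   0.4 -62.   74.3]
```

Request:
drive_tool(
  moves=[
    [0,0,0,0,0,-0.12],
    [0,0,0,0,0,-0.24],
    [0,0,0,0,0,-0.36],
    [0,0,0,0,0,-0.36],
  ],
)

```text
clock: 8.1
tool_pos: [0.4975, -0.0597, 0.2205]
orientation: [-177.9, -0.6, -67.9]
force: [-0.7, 0.0, 0.3]
opening: 0.0876
```

Request:
drive_tool(
  moves=[
    [0,0,0.03,0.1,0,0],
    [0,0,0.06,0.2,0,0],
    [0,0,0.09,0.3,0,0],
    [0,0,0.13,0.4,0,0],
    [0,0,0.13,0.48,0,0],
    [0,0,0.13,0.53,0,0],
    [0,0,0.13,0.53,0,0],
  ],
)

```text
clock: 8.8
tool_pos: [0.4961, -0.0601, 0.2006]
orientation: [-146.1, -0.4, -68.2]
force: [-0.6, -0.3, 0.8]
opening: 0.0877
```

```bash
python3 -c "
from h import *
go([.515,-.06,.11],[-146,0,-70]); print(sensors.get_obs()['joint_pos'].round(1))"
```

```text
clk 8.8 pos [ 0.4961 -0.0601  0.2006] rpy [-146.1   -0.4  -68.2] F [-0.6 -0.3  0.8]
shift [0.042 0.24  0.567] turn [0.001 0.011 0.029]
[  9.9  -9.9 -40.6 -14.2 -26.6 112.9]
```

Request:
drive_tool(
  moves=[
    [0.01,0.06,0.14,0,0,0],
    [0.02,0.12,0.28,0,0,0.01],
    [0.03,0.18,0.42,0,0,0.02],
    [0.04,0.24,0.57,0,0.01,0.03],
    [0.04,0.24,0.57,0,0.01,0.03],
  ],
)

```text
clock: 9.3
tool_pos: [0.5141, -0.0594, 0.1068]
orientation: [-146.4, 0.3, -70.1]
force: [0.2, -0.1, 0.7]
opening: 0.0874
```

```bash
python3 -c "
from h import *
go([.518,-.064,.024],[-146,0,-73]); print(sensors.get_obs()['joint_pos'].round(1))"
```

```text
clk 9.3 pos [ 0.5141 -0.0594  0.1068] rpy [-146.4    0.3  -70.1] F [ 0.2 -0.1  0.7]
shift [0.04  0.294 0.467] turn [0.006 0.031 0.037]
[  7.2   1.6 -41.1 -27.1 -16.  126.6]
```

Request:
drive_tool(
  moves=[
    [0.01,0.07,0.1,0,0,0],
    [0.02,0.14,0.22,0,0.01,0.01],
    [0.03,0.22,0.34,0,0.02,0.02],
    [0.04,0.29,0.44,0,0.03,0.04],
    [0.04,0.29,0.46,0.01,0.03,0.04],
    [0.04,0.29,0.46,0.01,0.03,0.04],
  ],
)

```text
clock: 9.9
tool_pos: [0.5183, -0.0642, 0.0257]
orientation: [-145.8, 0.2, -73.1]
force: [-1.0, -1.0, 0.0]
opening: 0.0875
```

```bash
python3 -c "
from h import *
snap('top','top5');snap('scene','sc5');crop('sc5',180,150,380,305);crop('top5',200,120,380,255)
go([.55,-.064,.024],[-146,0,-75]); print(sensors.get_obs()['joint_pos'].round(1))"
```

```text
3.870967741935484
4.444444444444445
clk 10.0 pos [ 0.5183 -0.0642  0.0263] rpy [-1.457e+02  1.000e-01 -7.310e+01] F [-0.5 -0.1  0.7]
shift [ 0.06  -0.159  0.127] turn [-0.004  0.02   0.025]
[ -1.4  12.1 -36.7 -51.7 -13.2 156.1]
```

View pics/sc5_c180_150.png

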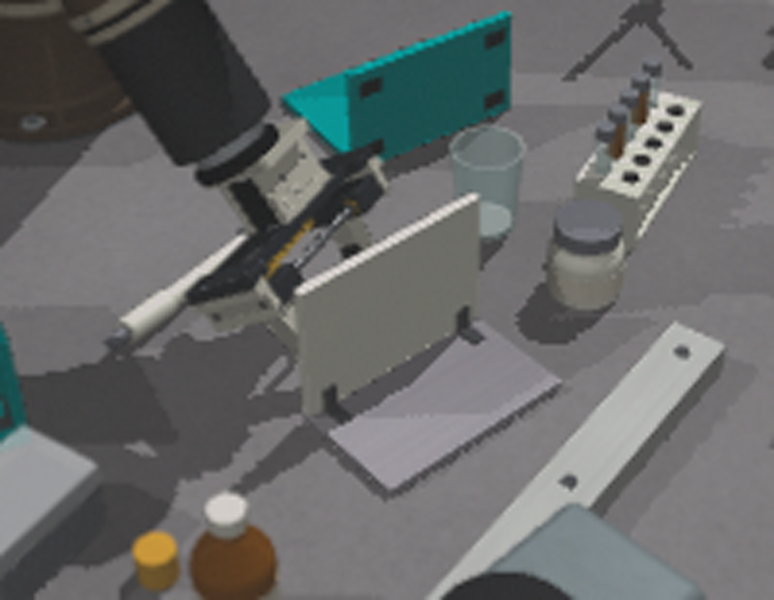

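View pics/top5_c200_120.png

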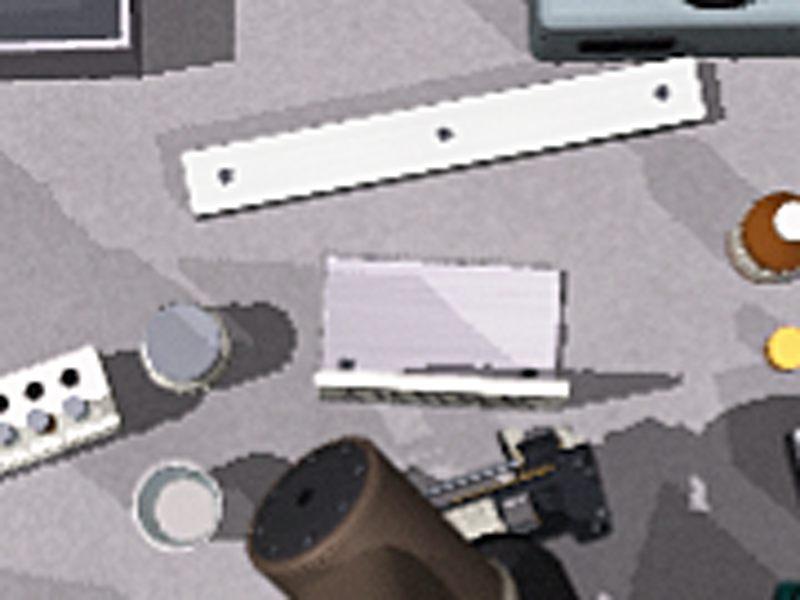

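The fingers sit behind the viewing face, low and clear of it. The top view shows the screen unmoved.

```bash
python3 -c "
from h import *
go([.5577,-.0573,.024],[-146,0,-75])"
```

```text
clk 10.0 pos [ 0.5183 -0.0642  0.0263] rpy [-1.457e+02  1.000e-01 -7.310e+01] F [-0.5 -0.1  0.7]
shift [ 0.032 -0.21   0.162] turn [-0.004  0.02   0.025]
```

Request:
drive_tool(
  moves=[
    [0,-0.03,0.02,0,0,0],
    [0.01,-0.06,0.04,0,0,0],
    [0.01,-0.09,0.06,0,0,0.01],
    [0.01,-0.11,0.08,0,0.01,0.01],
    [0.02,-0.14,0.1,0,0.01,0.01],
    [0.02,-0.16,0.12,0,0.02,0.02],
    [0.03,-0.19,0.14,0,0.02,0.02],
    [0.03,-0.21,0.16,0,0.02,0.03],
  ],
)

```text
clock: 10.8
tool_pos: [0.5568, -0.057, 0.0238]
orientation: [-145.8, 0.2, -75.3]
force: [-5.8, -2.7, 3.9]
opening: 0.0877
```

```bash
python3 -c "
from h import *
snap('top','top6');snap('scene','sc6');crop('sc6',180,150,380,305);crop('top6',200,120,380,255)
go([.585,-.052,.024],[-146,0,-76]); print(sensors.get_obs()['joint_pos'].round(1))"
```

```text
3.870967741935484
4.444444444444445
clk 10.9 pos [ 0.5571 -0.0568  0.0238] rpy [-145.8    0.2  -75.3] F [-2.8 -1.3  1.9]
shift [ 0.016 -0.156  0.104] turn [-0.003  0.01   0.008]
[  3.5  14.7 -35.4 -46.   -9.  144.8]
```

View pics/sc6_c180_150.png

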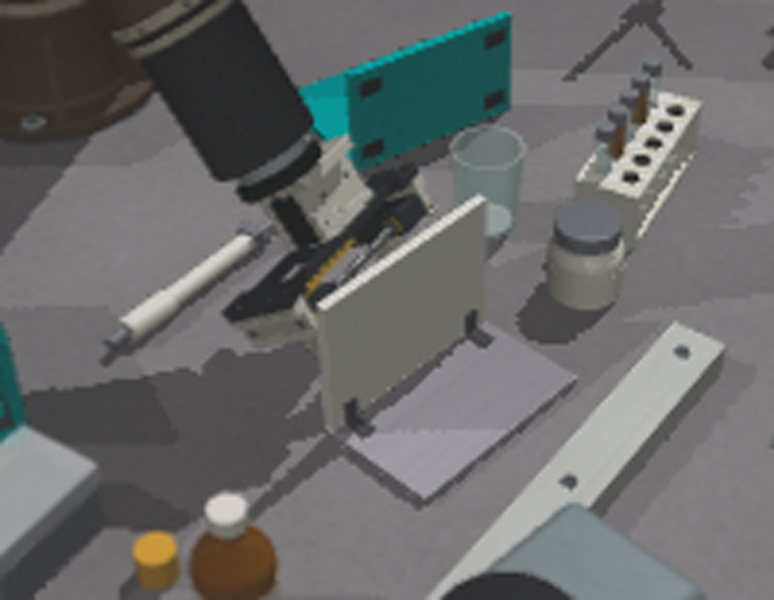

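View pics/top6_c200_120.png

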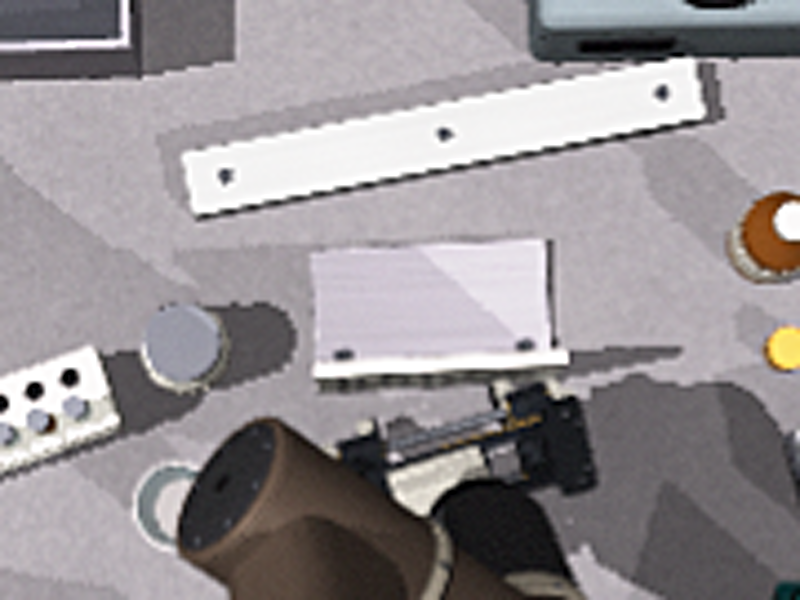

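The push works: the screen slides and turns left towards the ledge's direction. Its back edge now runs from (312,252) to (550,240) in the crop, and contact force is 3–7 N. I'll continue.

Request:
drive_tool(
  moves=[
    [0,-0.03,0.02,0,0,0],
    [0,-0.05,0.03,0,0,0],
    [0.01,-0.08,0.05,0,0,0],
    [0.01,-0.1,0.07,0,0,0],
    [0.01,-0.13,0.09,0,0.01,0.01],
    [0.02,-0.16,0.1,0,0.01,0.01],
  ],
)

```text
clock: 11.5
tool_pos: [0.585, -0.0521, 0.0243]
orientation: [-145.9, 0.1, -76.1]
force: [-3.0, -0.7, -1.9]
opening: 0.0872
```

```bash
python3 -c "
from h import *
snap('top','top7');crop('top7',200,120,380,255)
go([.605,-.0485,.024],[-146,0,-76]); print(sensors.get_obs()['joint_pos'].round(1))"
```

```text
4.444444444444445
clk 11.55 pos [ 0.586  -0.052   0.0248] rpy [-145.8    0.   -76. ] F [-0.7 -1.1 -1.4]
shift [ 0.008 -0.104  0.076] turn [-0.003  0.    -0.001]
[  6.7  16.4 -34.7 -39.9  -6.4 135.7]
```

View pics/top7_c200_120.png

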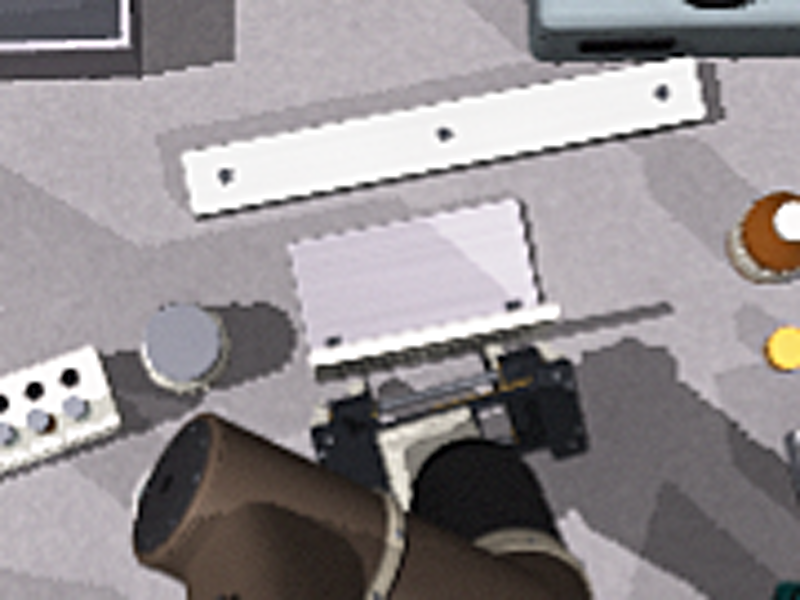

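Request:
drive_tool(
  moves=[
    [0,-0.03,0.02,0,0,0],
    [0,-0.05,0.04,0,0,0],
    [0.01,-0.08,0.06,0,0,0.01],
    [0.01,-0.1,0.08,0,0.01,0.01],
    [0.01,-0.12,0.09,0,0.01,0.01],
  ],
)

```text
clock: 12.05
tool_pos: [0.6075, -0.0479, 0.0233]
orientation: [-145.9, -0.1, -76.8]
force: [-5.9, -2.7, 2.4]
opening: 0.0877
```

```bash
python3 -c "
from h import *
snap('top','top8');crop('top8',200,120,380,255)
go([.625,-.045,.024],[-146,0,-77]); print(sensors.get_obs()['joint_pos'].round(1))"
```

```text
4.444444444444445
clk 12.1 pos [ 0.6081 -0.0478  0.0235] rpy [-1.459e+02 -1.000e-01 -7.680e+01] F [-4.  -2.8  0.6]
shift [ 0.008 -0.096  0.061] turn [-0.002  0.     0.004]
[  9.3  18.1 -34.8 -34.1  -3.8 127.3]
```

View pics/top8_c200_120.png

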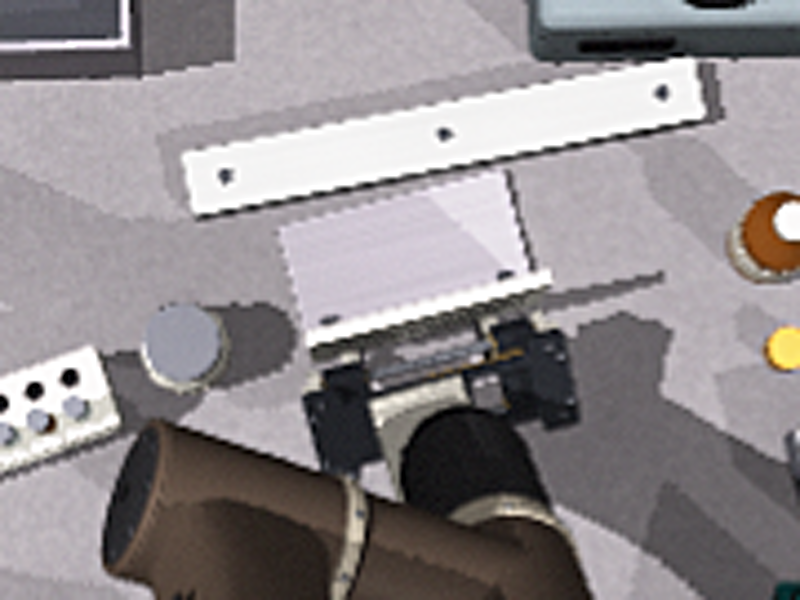

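The right corner, at (506,172), is about 9 mm from the ledge, and the left, at (278,230), about 21 mm. That's a 4° over-turn set by the tool yaw. I'll back off, shut the fingers and push just left of the middle, so that the ledge squares the screen gently.

```bash
python3 -c "
from h import *
s=load('top8');k=4.4444
c=lambda u,v,z: onz(s,200+(u-1.7)/k,120+(v-1.7)/k,z)
bl=c(278,230,.01);br=c(507,172,.01);d=bl-br;print(bl,br,np.linalg.norm(d),np.degrees(np.arctan2(-d[0],d[1])))
u=d/np.linalg.norm(d);n=np.array([u[1],-u[0],0]);m=(bl+br)/2;f=m-.11*n;print('face mid',f,'push pt',f+.015*u, 'back', f+.015*u-n*.022)
g=f+.015*u-n*.022
go([g[0],g[1],.024],[-146,0,-76.5])
"
```

```text
[0.6993863  0.05685393 0.01      ] [ 0.73962887 -0.1206107   0.01      ] 0.18197021702917543 12.776542680663365
face mid [ 0.61223119 -0.0562048   0.01      ] push pt [ 0.60891395 -0.0415762   0.01      ] back [ 0.58745867 -0.04644149  0.01      ]
clk 12.1 pos [ 0.6081 -0.0478  0.0235] rpy [-1.459e+02 -1.000e-01 -7.680e+01] F [-4.  -2.8  0.6]
shift [-0.04   0.107 -0.077] turn [-0.002 -0.004 -0.003]
```

Request:
drive_tool(
  moves=[
    [-0.01,0.05,-0.04,0,0,0],
    [-0.03,0.11,-0.08,0,0,0],
    [-0.04,0.11,-0.08,0,0,0],
  ],
)

```text
clock: 12.4
tool_pos: [0.5858, -0.0467, 0.0245]
orientation: [-145.9, -0.1, -76.9]
force: [0.4, 0.7, -0.4]
opening: 0.0878
```

Request:
drive_tool(
  moves=[
    [0,0,0,0,0,0],
    [0,0,0,0,0,0],
    [0,0,0,0,0,0],
    [0,0,0,0,0,0],
    [0,0,0,0,0,0],
    [0,0,0,0,0,0],
  ],
  fingers=-1,
)

```text
clock: 13.0
tool_pos: [0.5858, -0.0467, 0.0244]
orientation: [-145.9, -0.1, -76.9]
force: [-0.3, -0.1, 0.2]
opening: 0.0456
```

```bash
python3 -c "
from h import *
go([.614,-.0405,.024],[-146,0,-76.5]); print(sensors.get_obs()['joint_pos'].round(1),sensors.get_obs()['opening'])"
```

```text
clk 13.0 pos [ 0.5858 -0.0467  0.0244] rpy [-1.459e+02 -1.000e-01 -7.690e+01] F [-0.3 -0.1  0.2]
shift [ 0.002 -0.158  0.11 ] turn [-0.002 -0.005 -0.004]
[  9.4  16.5 -36.7 -35.9  -3.4 129. ] 0.0455795532133126
```

Request:
drive_tool(
  moves=[
    [0,0,0,0,0,0],
    [0,0,0,0,0,0],
    [0,0,0,0,0,0],
    [0,-0.02,0.01,0,0,0],
    [0,-0.04,0.03,0,0,0],
    [0,-0.06,0.04,0,0,0],
  ],
)

```text
clock: 13.6
tool_pos: [0.5969, -0.0442, 0.0245]
orientation: [-145.9, -0.1, -76.9]
force: [-0.0, 0.8, -0.1]
opening: 0.0015
```

Request:
drive_tool(
  moves=[
    [0,-0.02,0.01,0,0,0],
    [0,-0.04,0.03,0,0,0],
    [0,-0.06,0.04,0,0,0],
    [0,-0.07,0.05,0,0,0],
    [0,-0.08,0.06,0,0,0],
    [0,-0.1,0.07,0,0,0],
  ],
)

```text
clock: 14.2
tool_pos: [0.6126, -0.0402, 0.0232]
orientation: [-146.0, -0.0, -76.9]
force: [-6.3, -0.9, 2.6]
opening: 0.0003
```

```bash
python3 -c "
from h import *
snap('top','top9');crop('top9',220,120,340,210)
go([.625,-.0385,.024],[-146,0,-76.5]); print(sensors.get_obs()['joint_pos'].round(1),sensors.get_obs()['opening'])"
```

```text
6.666666666666667
clk 14.25 pos [ 0.613  -0.04    0.0232] rpy [-146.1   -0.   -76.9] F [-5.8 -1.3  2.6]
shift [ 0.008 -0.07   0.04 ] turn [ 0.001 -0.004 -0.005]
[ 11.3  18.4 -35.9 -30.2  -2.  121.7] 0.0004839720957696464
```

View pics/top9_c220_120.png

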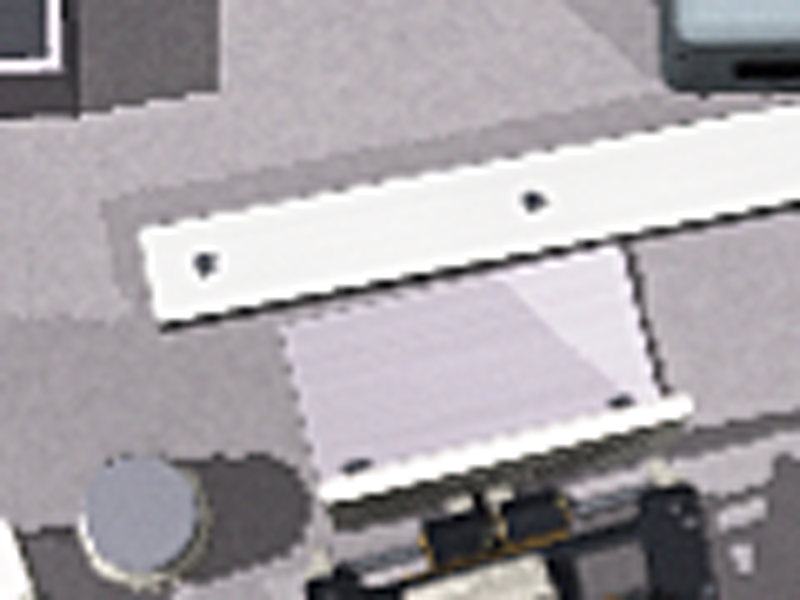

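The right back corner, at (625,243), is at the ledge. The left, at (287,322), still has about 8–10 mm to go. I'll keep pushing gently and watch the force.

Request:
drive_tool(
  moves=[
    [0,-0.02,0.01,0,-0.01,-0.01],
    [0,-0.03,0.02,0,-0.02,-0.02],
    [0,-0.04,0.03,0,-0.02,-0.02],
  ],
)

```text
clock: 14.55
tool_pos: [0.6145, -0.0386, 0.0207]
orientation: [-146.5, 0.6, -75.2]
force: [-31.2, -2.0, 23.5]
opening: 0.0002
```

Request:
drive_tool(
  moves=[
    [0,-0.01,0.01,0,0,0],
    [0,-0.02,0.02,0,0,0],
    [0,-0.02,0.02,0,0,0],
  ],
)

```text
clock: 14.85
tool_pos: [0.6144, -0.0381, 0.0183]
orientation: [-146.8, 0.7, -75.3]
force: [-17.8, -3.4, 11.9]
opening: 0.0004
```

```bash
python3 -c "
from h import *
snap('top','top10');crop('top10',220,120,340,210)
go([.625,-.0385,.024],[-146,0,-76.5]); print(sensors.get_obs()['joint_pos'].round(1),sensors.get_obs()['opening'])"
```

```text
6.666666666666667
clk 14.9 pos [ 0.6145 -0.038   0.0183] rpy [-146.8    0.7  -75.3] F [-16.6  -3.2  13. ]
shift [ 0.02  -0.077  0.005] turn [0.013 0.021 0.011]
[  8.6  19.  -32.5 -35.9  -6.7 130.5] 0.0002657093825303923
```

View pics/top10_c220_120.png

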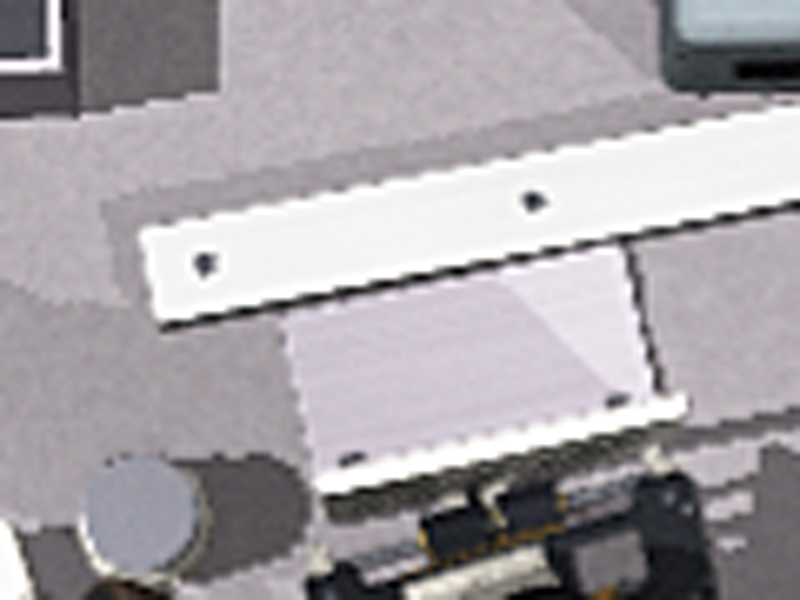

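```bash
python3 -c "
from h import *
crop('top10',255,150,325,175)
s=load('top10')
# predicted ledge front line from top0 measure of top edge, at z .03,.01,0
for y0 in (.06,-.03,-.12):
    pass
img=s['pixels'].astype(int).sum(2)//3
for u in (265,275,285,295,305,311): print(u,img[150:178,u])
"
```

```text
11.428571428571429
265 [255 246 242 242 245 244 244 245 243 244 244 244 251 254 101  70 181 220
 205 202 204 208 203 198 204 199 203 207]
275 [244 243 245 245 245 245 244 245 245 245 249 254 135  64 171 212 205 204
 207 205 208 203 207 206 203 209 206 203]
285 [245 243 244 245 244 244 244 245 248 252 152  67 185 212 205 206 213 205
 205 208 205 204 208 208 211 208 208 205]
295 [243 242 242 244 243 242 246 251 214  96 214 235 227 206 213 208 204 209
 207 206 209 211 213 208 208 209 207 210]
305 [243 245 244 242 245 250 235 125 252 231 229 230 230 229 224 233 227 225
 227 230 233 228 217 211 207 212 210 207]
311 [244 244 244 248 251 150 115 252 235 230 232 231 228 229 232 228 228 229
 231 229 231 231 230 230 230 229 228 228]
```

View pics/top10_c255_150.png

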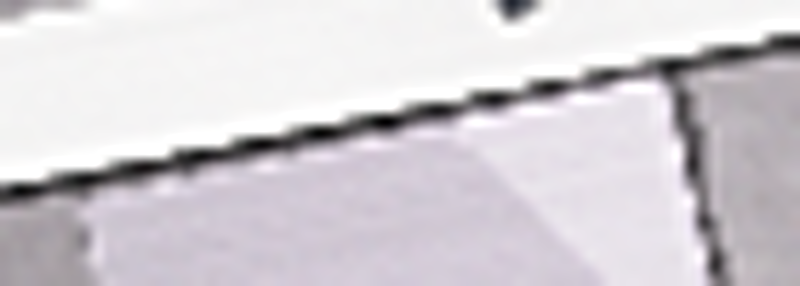

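A dark gap about 1 px wider at the left end (column 265) than at the right (305) puts the left end about 2–3 mm off. The finger has also crept down and presses on the face (Fz 12 N). I'll back off, reset the height and push again further left.

```bash
python3 -c "
from h import *
go([.598,-.027,.028],[-146,0,-75.3])
o=sensors.get_obs();A=Ro.from_euler('xyz',o['orientation'],degrees=True)
print('10mm fwd az10',A.inv().apply([.985*.01,.174*.01,0])/.15)"
```

```text
clk 14.9 pos [ 0.6145 -0.038   0.0183] rpy [-146.8    0.7  -75.3] F [-16.6  -3.2  13. ]
shift [-0.1    0.039 -0.101] turn [ 0.013  0.01  -0.006]
10mm fwd az10 [ 0.00548854 -0.05564219  0.03633859]
```

Request:
drive_tool(
  moves=[
    [-0.03,0.02,-0.05,0,0,0],
    [-0.1,0.04,-0.1,0.01,0,0],
    [-0.1,0.04,-0.1,0.01,0,0],
  ],
)

```text
clock: 15.2
tool_pos: [0.5967, -0.0262, 0.0281]
orientation: [-146.2, 0.7, -75.2]
force: [0.5, 0.1, 0.5]
opening: 0.0005
```

Request:
drive_tool(
  moves=[
    [0,-0.03,0.02,0,0,0],
    [0.01,-0.06,0.04,0,0,0],
    [0.01,-0.08,0.05,0,0,0],
    [0.01,-0.09,0.06,0,0,0],
    [0.01,-0.1,0.065,0,0,0],
  ],
)

```text
clock: 15.7
tool_pos: [0.6119, -0.0236, 0.0268]
orientation: [-146.4, 0.8, -75.3]
force: [-16.5, -1.9, 13.4]
opening: 0.0003
```

```bash
python3 -c "
from h import *
o=sensors.get_obs();print(o['tool_pos'].round(4),o['orientation'].round(1),o['force'].round(1),o['joint_pos'].round(1))
s=snap('top','top11');crop('top11',255,150,325,175)
img=s['pixels'].astype(int).sum(2)//3
for u in (265,275,285,295,305,311): print(u,img[152:170,u])
"
```

```text
[ 0.6119 -0.0236  0.0268] [-146.4    0.8  -75.3] [-16.5  -1.9  13.4] [ 11.9  17.9 -34.9 -31.4  -4.3 123.2]
11.428571428571429
265 [242 242 245 244 244 244 243 243 244 244 250 254 100  64 172 215 203 201]
275 [245 245 245 245 243 245 245 245 250 253 135  53 157 210 205 205 207 206]
285 [244 244 243 244 244 245 248 252 151  77 197 211 205 206 211 205 204 207]
295 [242 244 243 242 245 251 215  97 216 235 229 212 210 206 204 209 204 204]
305 [243 242 244 251 234 120 252 231 228 229 230 227 226 231 228 227 228 229]
311 [243 247 249 149 118 252 234 232 232 230 228 228 231 229 228 228 229 229]
```

View pics/top11_c255_150.png

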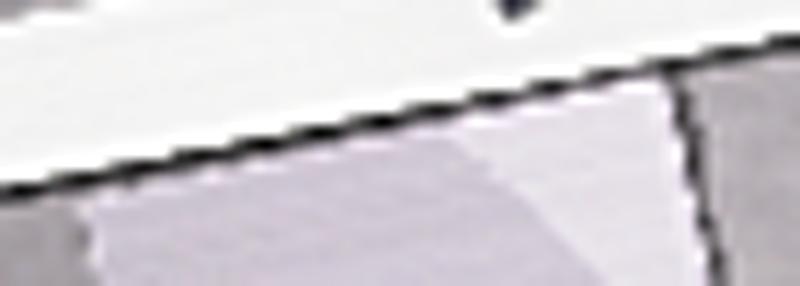

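```bash
python3 - <<'E'
from h import *
s=load('top11');img=s['pixels'].astype(float).mean(2)
# ledge top edge subpixel & foot edge subpixel per column
import collections
L=[];F=[]
for u in range(262,314):
    col=img[:,u]; r=150+np.argmin(col[150:172]); m=col[r]
    # upper crossing at level mid between 245 and 60
    i=r
    while col[i]<155: i-=1
    up=i+(col[i]-155)/(col[i]-col[i+1])
    i=r; 
    base=np.median(col[r+3:r+7]); lv=(base+55)/2
    while col[i]<lv: i+=1
    dn=i-(col[i]-lv)/(col[i]-col[i-1])
    L.append((u,up));F.append((u,dn))
L=np.array(L);F=np.array(F)
for A,B in((262,270),(270,280),(280,290),(290,300),(300,314)):
    k=(L[:,0]>=A)&(L[:,0]<B); print(A,B,'width',(F[k,1]-L[k,1]).mean().round(2))
k=np.polyfit(L[:,0],L[:,1],1);f=np.polyfit(F[:,0],F[:,1],1)
print(k,f)
for u in (264,288,312):
    e=onz(s,u,np.polyval(k,u),.03); b=onz(s,u,np.polyval(f,u),.01)
    p=proj(s,[e[0],e[1],.01]); print(u,'ledge x',e[0].round(4),'foot edge x',b[0].round(4),'expected flush width px',(p[1]-proj(s,e)[1]).round(2), 'gap mm',round(1000*(e[0]+ -.17*(b[1]-e[1])-b[0]),1))
snap('scene','sc11');crop('sc11',230,190,390,310)
E
```

```text
262 270 width 1.67
270 280 width 1.71
280 290 width 1.65
290 300 width 1.63
300 314 width 1.36
[-2.10508009e-01  2.19700760e+02] [-2.18428468e-01  2.23560666e+02]
264 ledge x 0.7208 foot edge x 0.7181 expected flush width px 0.99 gap mm 2.6
288 ledge x 0.7358 foot edge x 0.7339 expected flush width px 1.04 gap mm 1.9
312 ledge x 0.7509 foot edge x 0.7499 expected flush width px 1.1 gap mm 1.2
5.0
```

View pics/sc11_c230_190.png

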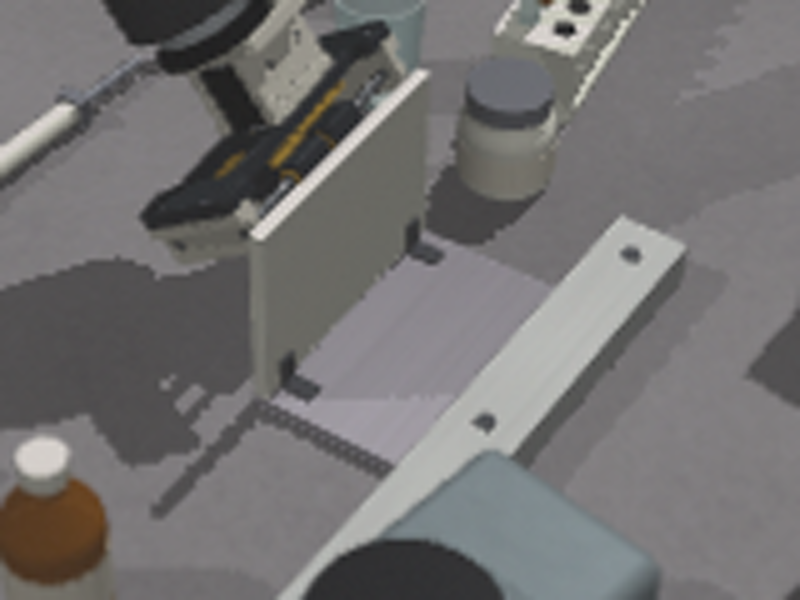

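Along the back edge the band width is uniform for columns 262–300 (1.63–1.71 px), so the edge looks parallel. Both pushes also stalled at the same depth along the ledge normal: 0.5988 and 0.5987 m. One slightly firmer press at this left point will confirm it.

Request:
drive_tool(
  moves=[
    [0,-0.018,0.006,0,0,0],
    [0,-0.03,0.01,0,0,0],
    [0,-0.03,0.01,0,0,0],
  ],
)

```text
clock: 16.1
tool_pos: [0.6128, -0.0227, 0.0261]
orientation: [-146.8, 0.9, -75.3]
force: [-15.1, -0.6, 10.4]
opening: 0.0006
```

```bash
python3 -c "
from h import *
o=sensors.get_obs();print(o['tool_pos'].round(4),o['orientation'].round(1),o['force'].round(1),o['tool_pos'][:2]@[.985,.172])
go([.585,-.028,.03],[-146,0,-75.3])
"
```

```text
[ 0.6128 -0.0227  0.0261] [-146.8    0.9  -75.3] [-15.1  -0.6  10.4] 0.5997109110917469
clk 16.1 pos [ 0.6128 -0.0227  0.0261] rpy [-146.8    0.9  -75.3] F [-15.1  -0.6  10.4]
shift [-0.013  0.143 -0.125] turn [ 0.013  0.013 -0.008]
```

Request:
drive_tool(
  moves=[
    [0,-0.02,0.005,0,0,0],
    [0,-0.04,0.01,0,0,0],
    [0,-0.04,0.01,0,0,0],
  ],
)

```text
clock: 16.4
tool_pos: [0.6141, -0.0216, 0.0257]
orientation: [-147.2, 1.1, -75.3]
force: [-15.7, -0.7, 9.4]
opening: 0.0005
```

```bash
cat > gap.py <<'E'
from h import *
import sys
s=snap('top',sys.argv[1]);img=s['pixels'].astype(float).mean(2)
W=[]
for u in range(262,314):
    col=img[:,u]; r=150+np.argmin(col[150:172]); i=r
    while col[i]<155: i-=1
    up=i+(col[i]-155)/(col[i]-col[i+1]); i=r; base=np.median(col[r+3:r+7]); lv=(base+55)/2
    while col[i]<lv: i+=1
    dn=i-(col[i]-lv)/(col[i]-col[i-1]); W.append((u,dn-up))
W=np.array(W)
for A,B in((262,270),(270,280),(280,290),(290,300),(300,314)): print(A,W[(W[:,0]>=A)&(W[:,0]<B),1].mean().round(2),end='  ')
o=sensors.get_obs();print(o['clock'],o['tool_pos'].round(4),o['orientation'].round(1),o['force'].round(1),o['tool_pos'][:2]@[.985,.172])
E
python3 gap.py top12
```

```text
262 1.02  270 1.15  280 1.17  290 1.19  300 1.19  16.45 [ 0.6141 -0.0215  0.0257] [-147.2    1.1  -75.3] [-14.7   0.8   9. ] 0.6012244542722779
```

The band is now 1.02–1.19 px against 0.99–1.10 px expected when flush, so it wasn't quite home before. One more press should show the real stop.

Request:
drive_tool(
  moves=[
    [0,-0.02,0.005,0,0,0],
    [0,-0.04,0.01,0,0,0],
    [0,-0.04,0.01,0,0,0],
  ],
)

```text
clock: 16.75
tool_pos: [0.6142, -0.0213, 0.0249]
orientation: [-147.7, 1.2, -75.4]
force: [-21.4, -5.4, 15.8]
opening: 0.0004
```

```bash
python3 gap.py top13; python3 -c "
from h import *
crop('top13',255,150,325,175);snap('scene','sc13');crop('sc13',230,190,390,310)
go([.585,-.028,.03],[-146,0,-75.3])"
```

```text
262 1.02  270 1.15  280 1.17  290 1.2  300 1.2  16.8 [ 0.6142 -0.0214  0.0249] [-147.7    1.2  -75.4] [-22.5  -4.9  15.6] 0.6012704033548197
11.428571428571429
5.0
clk 16.85 pos [ 0.6142 -0.0213  0.0249] rpy [-147.7    1.2  -75.4] F [-21.9  -5.3  15.2]
shift [-0.007  0.151 -0.135] turn [ 0.028  0.016 -0.013]
```

View pics/sc13_c230_190.png

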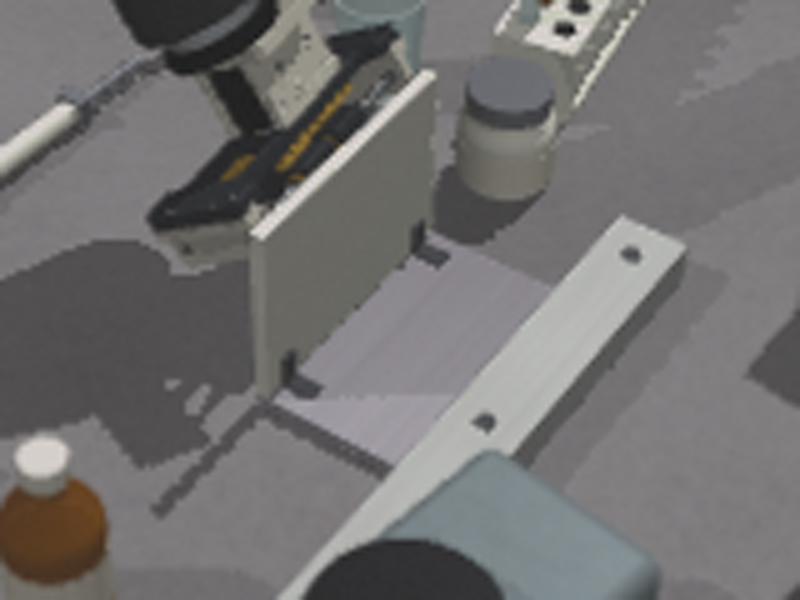

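View pics/top13_c255_150.png

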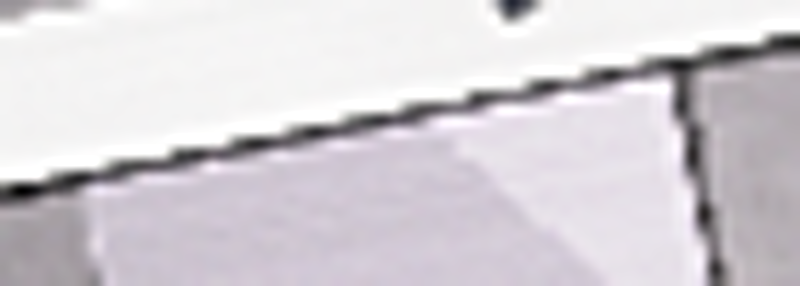

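It has now stopped: same depth (0.6012 m) while the force rose to 22 N. I'll back off and give one check push right of the middle to seat the right end too.

Request:
drive_tool(
  moves=[
    [0,0.03,-0.02,0,0,0],
    [0,0.1,-0.08,0.02,0.01,-0.01],
    [0,0.15,-0.13,0.03,0.02,-0.01],
    [0,0.15,-0.13,0.03,0.02,-0.01],
  ],
)

```text
clock: 17.25
tool_pos: [0.5847, -0.0292, 0.0291]
orientation: [-145.9, -0.1, -75.6]
force: [-0.6, 0.4, -0.3]
opening: 0.0005
```

```bash
python3 gap.py top14; python3 -c "
from h import *
s=load('top14')
a=onz(s,263,164.8,.01);b=onz(s,314,154.5,.01);print(a,b,np.linalg.norm(a-b))
n=np.array([.985,.172,0]);f=(a+b)/2-.11*n;u=np.array([-.172,.985,0]);g=f-.02*u-.02*n;print('face mid',f,g)
go([g[0],g[1],.029],[-146,0,-75.3])
o=sensors.get_obs();A=Ro.from_euler('xyz',[-146,0,-75.3],degrees=True)
print('10mm fwd az10',A.inv().apply(n*.01)/.15)"
```

```text
262 1.01  270 1.15  280 1.18  290 1.2  300 1.21  17.3 [ 0.5858 -0.0288  0.0294] [-1.459e+02 -1.000e-01 -7.560e+01] [-0.8 -1.2  0.9] 0.5720797430560478
[0.72198607 0.05344493 0.01      ] [ 0.75286251 -0.12212782  0.01      ] 0.1782670649246812
face mid [ 0.62907429 -0.05326144  0.01      ] [ 0.61281429 -0.07640144  0.01      ]
clk 17.3 pos [ 0.5858 -0.0288  0.0294] rpy [-1.459e+02 -1.000e-01 -7.560e+01] F [-0.8 -1.2  0.9]
shift [ 0.352 -0.077  0.056] turn [-0.002 -0.004 -0.003]
10mm fwd az10 [ 0.0055721  -0.05507048  0.03714551]
```

Request:
drive_tool(
  moves=[
    [0.1,0,0,0,0,0],
    [0.2,0,0,0,0,0],
    [0.3,0,0,0,0,0],
    [0.34,0,0,0,0,0],
    [0.34,0,0,0,0,0],
  ],
)

```text
clock: 17.8
tool_pos: [0.5995, -0.0792, 0.0295]
orientation: [-145.9, -0.1, -75.7]
force: [-1.1, 0.1, -0.3]
opening: 0.0002
```

Request:
drive_tool(
  moves=[
    [0,-0.04,0.025,0,0,0],
    [0.01,-0.08,0.05,0,0,0],
    [0.01,-0.1,0.067,0,0,0],
    [0.01,-0.12,0.08,0,0,0],
    [0.01,-0.13,0.087,0,0,0],
    [0.01,-0.14,0.093,0,0,0],
  ],
)

```text
clock: 18.4
tool_pos: [0.6229, -0.0741, 0.0291]
orientation: [-146.0, -0.1, -75.6]
force: [-12.3, -2.2, 10.3]
opening: 0.0005
```

```bash
python3 gap.py top15
```

```text
262 1.0  270 1.13  280 1.16  290 1.17  300 1.17  18.45 [ 0.6228 -0.0742  0.0291] [-1.46e+02 -1.00e-01 -7.56e+01] [-5.3 -0.1  5. ] 0.6006802774292849
```

Request:
drive_tool(
  moves=[
    [0,-0.01,0.006,0,0,0],
    [0,-0.025,0.015,0,0,0],
    [0,-0.025,0.015,0,0,0],
  ],
)

```text
clock: 18.75
tool_pos: [0.623, -0.0737, 0.028]
orientation: [-146.3, 0.1, -75.7]
force: [-16.6, -5.8, 13.2]
opening: 0.0006
```

```bash
python3 gap.py top16;python3 -c "
from h import *
go([.57,-.085,.045],[-146,0,-75.3])"
```

```text
262 1.0  270 1.13  280 1.16  290 1.17  300 1.18  18.8 [ 0.623  -0.0737  0.028 ] [-1.463e+02  1.000e-01 -7.570e+01] [-16.5  -4.   13. ] 0.600985212148801
clk 18.8 pos [ 0.623  -0.0737  0.028 ] rpy [-1.463e+02  1.000e-01 -7.570e+01] F [-16.5  -4.   13. ]
shift [-0.015  0.237 -0.295] turn [ 0.005 -0.003 -0.006]
```

The right side stops at 0.6010 m and the left at 0.6012 m, so it's flush along its width. I'll retreat backwards and up, then do the final check.

Request:
drive_tool(
  moves=[
    [0,0.04,-0.03,0,0,0],
    [0,0.12,-0.1,0,0,0],
    [0,0.22,-0.2,0,0,0],
    [0,0.24,-0.35,0,0,0],
    [0,0.24,-0.5,0,0,0],
    [0,0.2,-0.7,0,0,0],
    [0,0.2,-0.7,0,0,0],
  ],
)

```text
clock: 19.5
tool_pos: [0.5423, -0.0945, 0.1021]
orientation: [-146.0, -0.0, -75.6]
force: [1.4, 0.1, 0.0]
opening: 0.0005
```

```bash
python3 gap.py top17;python3 -c "
from h import *
snap('scene','sc17');crop('top17',160,110,420,300)
a=load('top0');b=load('top17');d=np.abs(a['pixels'].astype(int)-b['pixels']).sum(2)
for n,(u,v) in dict(jar=(241,197),beaker=(240,233),bottle=(376,172),weight=(377,198),tipbox=(397,223),rack=(201,214),pip=(315,268)).items(): print(n,d[v-10:v+10,u-10:u+10].mean())"
```

```text
262 1.03  270 1.16  280 1.19  290 1.21  300 1.23  19.55 [ 0.5424 -0.0941  0.1007] [-146.1   -0.   -75.6] [ 0.3  0.7 -0.2] 0.5180371004228516
3.076923076923077
jar 24.235
beaker 59.6325
bottle 37.095
weight 60.3875
tipbox 61.255
rack 42.215
pip 320.175
```

View pics/top17_c160_110.png

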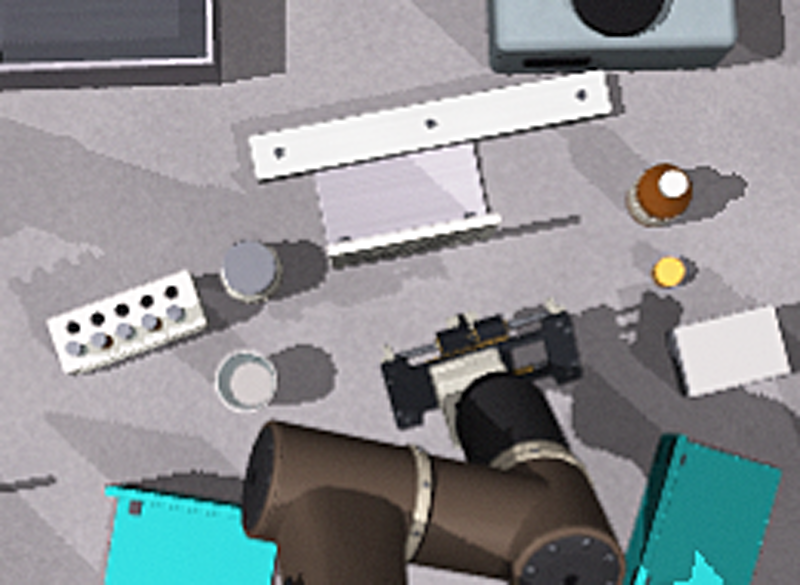

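View pics/sc17.png

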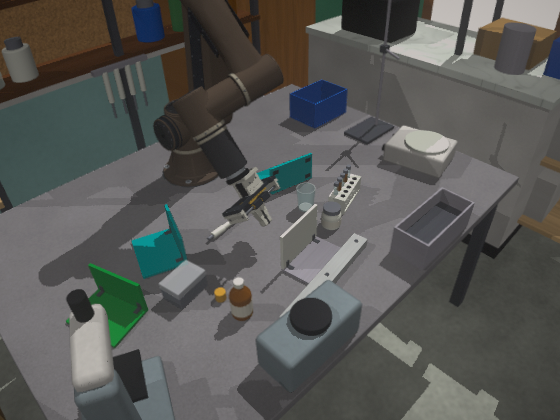

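The screen stands flush, from (320,172) to (478,146) in the top crop, within the ledge's ends, and the other things are where they were. I'll check that the pipette is unmoved and then hand in.

```bash
python3 -c "
from h import *
a=load('scene0')['pixels'][195:255,195:265];b=load('sc17')['pixels'][195:255,195:265]
cv2.imwrite('pics/pip.png',cv2.resize(np.hstack([a,b])[:,:,::-1],None,fx=5,fy=5))"
```

```text
(no output)
```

View pics/pip.png

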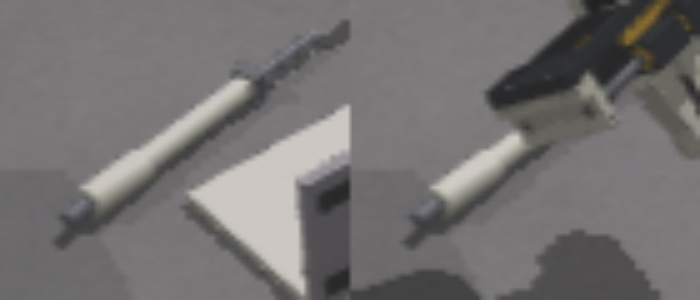

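The pipette's visible end is at the same pixels before and after: (75,215) and (425,215), which is 75 + 350.

```bash
python3 -c "
from h import *
print(ticket.close_job())"
```

```text
the job is handed in; nothing more can be done
None
```

The screen stands on its foot with the back edge against the aluminium ledge, inside the ledge's ends. I handed the job in just after 19.6 s on the robot's clock.

**What I did:** I tipped the white screen up by pushing with the open fingertips near the top of its foot plate. Then I pushed it along the bench with the fingers tilted and low on the viewing face. It turned about 14° to match the ledge.

**Seating it on the ledge:** The first pushes against the ledge left the left end about 1–2 mm off, so I pressed again left of the middle, then right of it. Wrist readings reached about 31 N sideways and 24 N upwards.

**Last checks:**
- **Flush:** both presses stopped at the same depth, 0.6012 m left and 0.6010 m right. The dark band between ledge and foot measured 1.03–1.23 px in the top view, against 0.99–1.10 px expected when flush. I put the excess of about 0.1 px (0.3 mm or so) down to measurement error.
- **Other things on the bench:** the jar, beaker, bottle, weight, tip box and tube rack look unmoved in the last top view. The arm hid the pipette there and covered part of it in the side view; its visible end had not moved.
- **Robot clear:** the closed gripper was withdrawn, with its tip about 0.10 m above the bench and touching nothing.

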